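# Cap the steam boiler until its ratchet clicks

### The job

Put the black cap with the red wing grip back on the filler neck of the small steam boiler, blade fully home in the blue slotted drive, and turn it clockwise (seen from above) until the ratchet slips: stop and let go after the second click, before a third. Do it gently, without forcing the cap against the neck, and leave the rest of the counter as it is.

Things in the scene. Friction and masses are not known exactly. Their poses are not given: they have to be found in the camera images.
- cap: loose filler cap, about 120 g, standing upright on the counter on its skirt: black round top with a red wing grip on it. Origin at the centre of the skirt's lower rim, z up. Skirt 0 to 12 mm above the origin (66 mm across outside, 58 mm inside), round top 12 to 20 mm, wing grip 20 to 57 mm. A half turn about z fits as well
- cap_grip (a point): middle of the cap's red wing grip, 42 mm above the cap's origin; axes as the cap's. The wing is 52 mm long along x, 14 mm thick along y and 37 mm high: pinch it across its thickness
- cap_blade (a point): middle of the lower edge of the steel blade that hangs inside the skirt, 2 mm above the cap's origin; axes as the cap's. The blade is 30 mm long along x, 8 mm thick, and reaches 10 mm down from the round top
- slot (a point): centre of the mouth of the slot in the blue drive, level with the neck's top, 142 mm above the counter; x along the slot, z up; turns with the drive. Slot 33 mm long, 11 mm wide, 14 mm deep, 1.5 mm chamfer. Fully home, the round top rests on the neck and the cap's origin is 12 mm below this point; a blade that misses the slot stops it about 2 mm below
- neck_foot (a point): fixed point on the neck's axis on the boiler's flat top, 120 mm above the counter. The brass neck is 53 mm across, 22 mm high (collar 72 mm across, 4 mm high at its foot); the skirt goes over it. Dark ribs and one red rib round its foot show it turning. Nothing else within 100 mm of the axis is higher than 155 mm above the counter
- ratchet (a joint): slip of the drive in the neck, rad. Turned clockwise, neck and drive turn together easily (0.05 N m) for 0.2 to 1.1 rad, not known beforehand, until the neck is tight and stands still; then the drive slips: 0.209 rad a click, 0.15 to 0.3 N m at each peak, then a drop; it rests near 0, 0.21, 0.42, 0.63 Turned back, both unscrew and the slip stays
- boiler: steam boiler, fixed to the counter: 220 (x) x 200 (y) x 120 mm aluminium box on rubber feet with gauge and switch on its front (-x); origin at the centre of its underside. The neck's axis is at x = -30 mm, y = 0 in its frame
- jar_lid: plain white jar lid, 62 mm across, 18 mm high, lying on the counter; not the boiler's cap. Origin at the centre of its underside
- plates: stack of three orange plates, 230 mm across, 32 mm high; origin at the centre of its underside
- jug: clear plastic jug with a handle, 124 mm across, 190 mm high; origin at the centre of its underside
- mug: white mug, 80 mm across, 95 mm high, handle on its +y side; origin at the centre of its underside
- spatula: black-handled spatula lying flat along its x axis; origin at its underside
- syrup: amber bottle, 64 mm across, 200 mm high; origin at the centre of its underside
Not all that is in view belongs to the job. What is meant by the cap is not yellow, and is the smaller of those in its own colour.

How it is judged:
By the outcome, as a careful person would: the job done as asked, in the order asked, and still so for the second after the job is handed in, with the robot touching nothing.
It also fails if it takes over 64 s, if anything falls off the work surface, if the arm or the gripper's body presses on something with over 40 N, if the wrist force passes 120 N, or if a joint passes its speed limit or range.

### The arm

A 7-joint arm with a two-finger parallel gripper is mounted at the origin on the work surface. World frame = base frame: x ahead of the robot, y to its left, z up, the work surface at z = 0. Lengths are in m, angles in degrees, forces in N, time in s.
With the tool pointing down it reaches from about 0.425 to 0.875 m from the base axis. Payload 4.7 kg.
Tool frame: the origin (TCP) lies midway between the tips of the shut fingers; the grasp point (between the pads) lies 19 mm behind it; y points along the fingers, x is the direction in which the jaws open and shut, and the axes are right-handed (so a half turn about y gives the same grasp; the last joint's range is limited). The gripper opens to 87 mm and grips with 3 to 60 N. Pads are 19 mm wide; open, the fingers measure 117 mm over their backs; the gripper's body (75 mm by 190 mm) begins 51 mm behind the grasp point.
Start: joints at [-68.692, 18.392, -4.016, 83.108, 1.295, 78.541, -3.26], TCP at [0.228, 0.609, 0.223] pointing down, gripper open.
Joint ranges: [-163.93, 163.93], [-17.29, 119.83], [-79.2, 71.16], [3.27, 140.29], [-89.18, 269.18], [5.43, 117.66], [-154.24, 154.24]. Speed limits (degrees/s): [147.25, 147.25, 180, 180, 180, 180, 180].

### API

Orientations are given as [roll, pitch, yaw] about the fixed x, y, z axes, in that order (R = Rz(yaw) Ry(pitch) Rx(roll)).
In Python, from cell import env gives the robot as it stands.
- The arm moves only by the tool carry_out, never from a script. Its argument "targets" is a list of rows, each a list of 2 entries, a list of its own where there are three numbers: the shift along the tool's x, y, z in mm, then the turn, a rotation vector about the tool's x, y, z in degrees. A call has 1 to 12 rows; each row shifts and turns the commanded pose from where the row before left it, along the tool's axes as they then stand; what a row does not reach is not made up. A row lasts 1/10 s, in which the tool goes at most 50 mm and 8.59 degrees, less where a joint would pass 70% of its speed; a pose out of reach is approached as far as the arm can. A call with a gripper value outside its range is refused whole. "jaw" is the opening, from 0 (shut) to 1 (fully open), set as the call begins (left out, the last holds). The fingers move at their own pace and stop on an object; "squeeze" is the grip in N (left out, the last holds). Time passes only in rows, so rows that do not move let the fingers close. It gives the time, the measured TCP pose, the force and the opening at its end, in the units of the state.
- env.get_obs(): the state, without advancing time (a new reading comes with each control period).
- env.read_camera(name): name is "scene" or "side" or "wrist"; returns the picture (480x640x3 uint8, red, green, blue); there is no depth.
- env.get_calibration(name): a dict with "fx", "fy", "cx", "cy" (pixels), "R" (3x3) and "t" (3): a world point X has camera coordinates R X + t; the wrist camera has in their place "hand_eye" (4x4, takes a point from camera to tool coordinates, whose origin is the TCP and whose axes are the tool frame's). Camera axes: x right, y down, z forward; pixel columns grow to the right and rows downward; lengths in m; the calibration is good to about 2 mm. A picture is of the moment at which its call begins: read the wrist's pose just before it. get_calibration takes no time and is no camera call.
- env.sign_off(): hands the job in, once; it reports no verdict.
Trained networks look in the newest picture that a camera, given by its name, has taken for a name from the list of things; names that differ only in an ending like _2 or _b are one class to them, and where a whole thing is asked for, a point or a joint stands for the part that bears it (a point fixed in the world has none). Each returns a list of dicts, best first, with "p" (0 to 1); they miss things now and then, are a little off and sometimes report something else, mostly with a low value. They report only what shows in the picture. A call takes as long as a camera call. They do not tell look-alikes from the thing itself.
- env.outline_of(camera, label): "mask" (480x640 bool, what is visible of it) and "xy" ([column, row] in pixels, amid what is visible of it).
The state is a dict: "time_s": time; "qpos": joint angles; "joint_velocities": joint speeds; "effort": joint torques, N m; "tool_pos": TCP position; "tool_rot": TCP orientation; "force": force on the tool from outside, world axes, zero at the start; "wrist_torque": the same for the moment, N m; "grip_width": finger opening in m.
Only numpy, scipy, OpenCV 4.12 (cv2) and the standard library are available. Lean on these libraries where they do the work, as an engineer would, in place of code of your own. Each camera call takes 0.05 s, during which the arm holds its last target.

## Working session

There is one attempt and no reset: what is moved stays moved. The work goes in short steps, Python scripts to look and compute and a tool call to move; the robot and the scene stay as the last step left them, time stands still between calls to the robot, and variables do not carry over. Pictures are saved under pics/ and viewed, and the job is handed in when it is done.

Besides the shell and the picture viewer there is one more tool, called after ">>>" as name([rows], argument=value, ...), one row to a line, values as JSON. carry_out: Moves the arm, as the interface text tells. Its arguments: {"type":"object","properties":{"targets":{"type":"array","items":{"type":"array"}},"jaw":{"type":"number"},"squeeze":{"type":"number"}},"required":["targets"]}

```bash
ls; mkdir -p pics
python3 - <<'E'
from cell import env
import cv2,numpy as np
print(env.get_obs())
for n in("scene","side","wrist"):
    im=env.read_camera(n); cv2.imwrite(f"pics/{n}0.png",im[:,:,::-1])
    print(n,env.get_calibration(n))
E
```

```text
pics
{'time_s': 0.0, 'qpos': array([-68.68993865,  18.43854192,  -4.01646034,  83.17462981,
         1.29504477,  78.54065512,  -3.25957452]), 'joint_velocities': array([ 0.01803218, -0.01228311,  0.04534936, -0.05307735,  0.06996621,
        0.02911224, -0.03374288]), 'effort': array([-3.51208701e-04, -4.91308272e+01, -4.03923551e-01, -3.12526667e+01,
       -6.38339692e-02,  4.37212118e-02,  1.76461681e-04]), 'tool_pos': array([0.22750351, 0.60829724, 0.22146989]), 'tool_rot': array([-90.0054981 ,   0.10857738,  69.50099288]), 'force': array([-0.57407184,  0.61882593,  0.28267674]), 'wrist_torque': array([-0.02697394,  0.04648758, -0.00500776]), 'grip_width': 0.0871683027951269}
scene {'fx': 579.1824075577537, 'fy': 579.1824075577537, 'cx': 325.2344445635944, 'cy': 245.28893359141253, 'R': array([[ 0.52939865,  0.84812825,  0.02038482],
       [ 0.55212466, -0.32619203, -0.7673051 ],
       [-0.64412377,  0.41746525, -0.64095814]]), 't': array([-0.30620234, -0.21046997,  1.85931872])}
side {'fx': 515.5635129121359, 'fy': 515.5635129121359, 'cx': 318.62592612702645, 'cy': 243.79211126302823, 'R': array([[ 0.94947141, -0.31382877, -0.00394339],
       [-0.24872018, -0.74470706, -0.61931387],
       [ 0.19142184,  0.58900161, -0.78513361]]), 't': array([-0.56277937,  0.2041309 ,  1.28659657])}
wrist {'fx': 347.6595116700107, 'fy': 347.6595116700107, 'cx': 311.7879065163958, 'cy': 240.15639442079362, 'hand_eye': array([[ 9.99999563e-01,  3.62543681e-04,  8.62225074e-04,
        -4.68271089e-04],
       [-7.37334734e-04, -2.61638896e-01,  9.65165553e-01,
        -1.61391781e-01],
       [ 5.75506289e-04, -9.65165766e-01, -2.61638515e-01,
         7.23608795e-02],
       [ 0.00000000e+00,  0.00000000e+00,  0.00000000e+00,
         1.00000000e+00]])}
```

View pics/scene0.png

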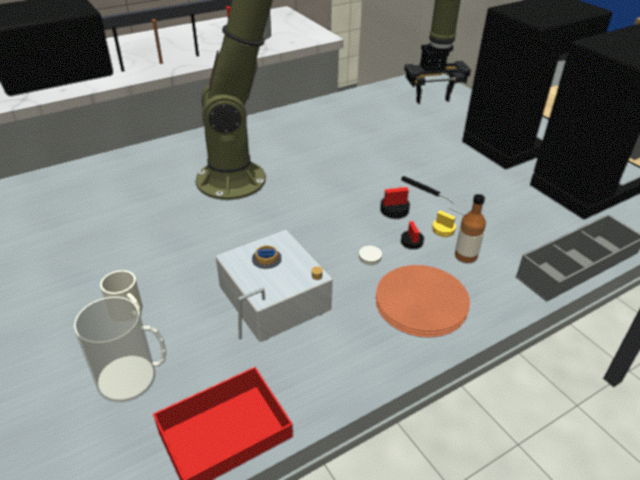

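View pics/side0.png

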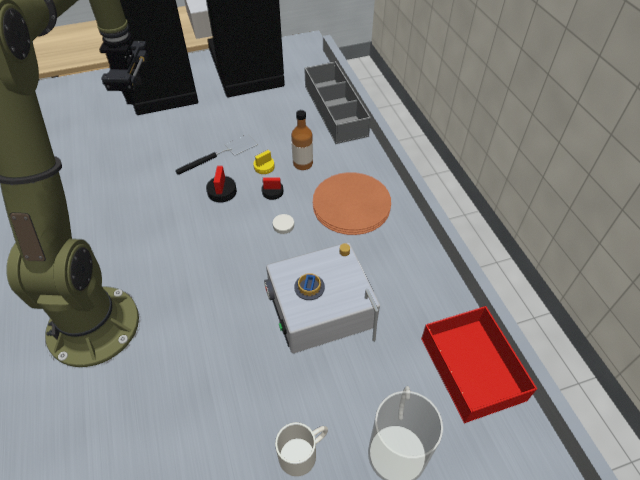

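View pics/wrist0.png

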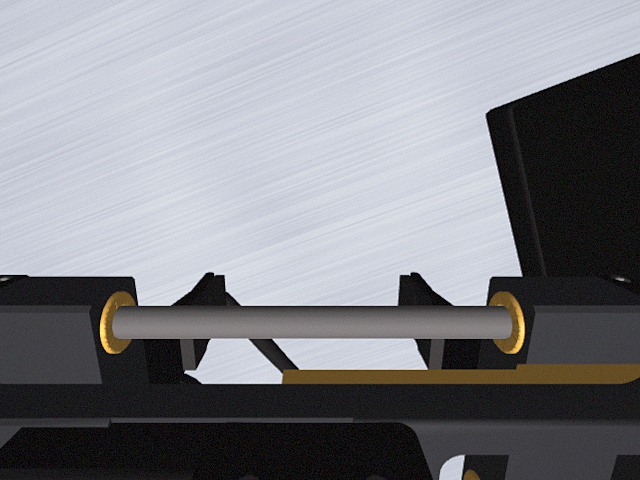

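```bash
cat > h.py <<'E'
from cell import env
import cv2,numpy as np
from scipy.spatial.transform import Rotation as Ro
def toolT(o):
    T=np.eye(4);T[:3,:3]=Ro.from_euler('xyz',o['tool_rot'],degrees=True).as_matrix();T[:3,3]=o['tool_pos'];return T
def cam(n,o=None):
    c=env.get_calibration(n);K=np.array([[c['fx'],0,c['cx']],[0,c['fy'],c['cy']],[0,0,1]])
    if n=='wrist':
        M=np.linalg.inv(toolT(o)@c['hand_eye']);return K,M[:3,:3],M[:3,3]
    return K,np.array(c['R']),np.array(c['t'])
def proj(C,X):
    K,R,t=C;p=(np.atleast_2d(X)@R.T+t)@K.T;return p[:,:2]/p[:,2:]
def onz(C,uv,z):
    K,R,t=C;uv=np.atleast_2d(uv);d=np.c_[uv,np.ones(len(uv))]@np.linalg.inv(K).T@R;c=-R.T@t
    return c+d*((z-c[2])/d[:,2])[:,None]
def tri(Cs,uvs):
    A=[];b=[]
    for C,uv in zip(Cs,uvs):
        K,R,t=C;d=R.T@np.linalg.inv(K)@np.array([*uv,1.]);d/=np.linalg.norm(d);P=np.eye(3)-np.outer(d,d);A.append(P);b.append(P@(-R.T@t))
    return np.linalg.lstsq(np.vstack(A),np.hstack(b),rcond=None)[0]
E
python3 - <<'E'
from h import *
S,D=cam('scene'),cam('side')
for l in ['cap','slot','boiler','jar_lid','syrup','cap_grip']:
    for n,C in(('scene',S),('side',D)):
        r=env.outline_of(n,l)
        for x in r[:3]:
            print(l,n,round(x['p'],2),np.round(x['xy'],1),x['mask'].sum(),np.round(onz(C,x['xy'],.02)[0],3))
for n in('scene','side'):
    im=cv2.imread(f'pics/{n}0.png')
    c={'scene':[(413,236),(267,256)],'side':[(272,188),(310,286)]}[n]
    o=[cv2.resize(im[y-40:y+40,x-40:x+40],(400,400),interpolation=cv2.INTER_CUBIC) for x,y in c]
    cv2.imwrite(f'pics/{n}z.png',np.hstack(o))
print(tri([S,D],[(413,236),(272,188)]),tri([S,D],[(267,256),(310,286)]))
E
```

```text
cap scene 0.95 [411.2 237.1] 493 [0.547 0.303 0.02 ]
cap scene 0.74 [275.3 282.7] 8503 [ 0.516 -0.11   0.02 ]
cap scene 0.65 [393.6 202.2] 792 [0.387 0.362 0.02 ]
cap side 0.88 [266.6 162.2] 379 [0.558 0.416 0.02 ]
cap side 0.83 [223.  186.9] 742 [0.405 0.353 0.02 ]
cap side 0.81 [271.4 185.8] 429 [0.545 0.311 0.02 ]
slot scene 0.46 [270.5 255. ] 145 [ 0.414 -0.071  0.02 ]
slot side 0.48 [310.2 278.6] 64 [ 0.553 -0.049  0.02 ]
boiler scene 0.9 [274.9 283.4] 8790 [ 0.517 -0.113  0.02 ]
boiler side 0.74 [322.6 298. ] 8758 [ 0.565 -0.116  0.02 ]
jar_lid scene 0.92 [370.6 252.4] 359 [0.542 0.167 0.02 ]
jar_lid scene 0.29 [117.4 347.4] 6586 [ 0.52  -0.513  0.02 ]
jar_lid side 0.76 [282.  222.4] 331 [0.536 0.16  0.02 ]
syrup scene 0.77 [468.8 232. ] 1406 [0.612 0.459 0.02 ]
syrup scene 0.52 [122.3 284.5] 990 [ 0.326 -0.443  0.02 ]
syrup scene 0.41 [410.  235.6] 444 [0.54  0.304 0.02 ]
syrup side 0.56 [302.9 142.4] 1006 [0.694 0.469 0.02 ]
syrup side 0.49 [311.  275.8] 92 [ 0.558 -0.042  0.02 ]
cap_grip scene 0.98 [443.2 223.3] 481 [0.544 0.423 0.02 ]
cap_grip scene 0.75 [416.7 239. ] 506 [0.561 0.311 0.02 ]
cap_grip scene 0.68 [271.6 282.8] 8563 [ 0.511 -0.119  0.02 ]
cap_grip side 0.89 [270.2 187.3] 442 [0.54  0.306 0.02 ]
cap_grip side 0.81 [265.1 159.5] 391 [0.557 0.43  0.02 ]
cap_grip side 0.74 [220.1 187.4] 684 [0.397 0.353 0.02 ]
[0.54519833 0.30837208 0.0174233 ] [ 0.52597732 -0.13626626  0.12637605]
```

```bash
python3 -c "
import cv2,numpy as np
cv2.imwrite('pics/z.png',np.vstack([cv2.imread('pics/scenez.png'),cv2.imread('pics/sidez.png')])[:, :])
a=cv2.imread('pics/z.png');cv2.imwrite('pics/z.png',cv2.resize(a,(600,600)))"
```

```text
(no output)
```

View pics/z.png

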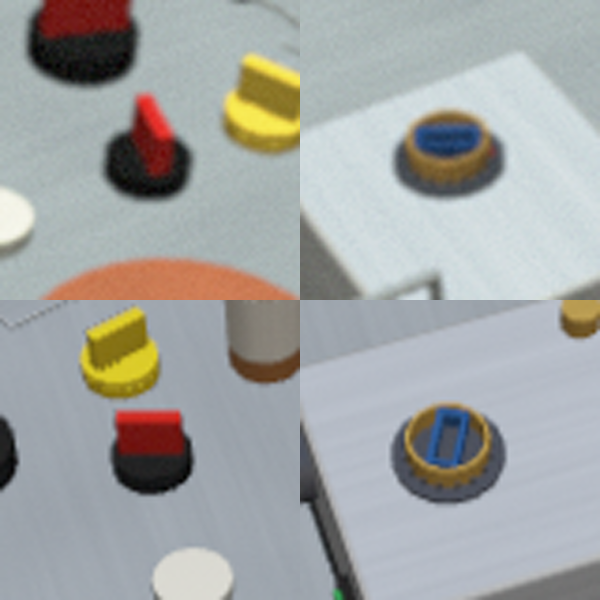

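```bash
cat >> h.py <<'E'
def plan(pos,yaw,o=None,step=40):
    o=o or env.get_obs();T=toolT(o);d=(np.array(pos)-T[:3,3])*1000
    n=int(np.ceil(np.linalg.norm(d)/step)); dt=T[:3,:3].T@d
    y0=np.degrees(np.arctan2(T[1,0],T[0,0])); dy=(yaw-y0+180)%360-180
    Rt=Ro.from_euler('xyz',[-90,0,yaw],degrees=True)
    rv=(Ro.from_matrix(T[:3,:3]).inv()*Rt).as_rotvec(degrees=True)
    print('t',round(o['time_s'],2),'pos',np.round(o['tool_pos'],4),'rot',np.round(o['tool_rot'],2),'F',np.round(o['force'],1),'Tq',np.round(o['wrist_torque'],3),'w',round(o['grip_width'],4),'q',np.round(o['qpos']))
    print('shift',np.round(dt,1),'rows',n,'each',np.round(dt/max(n,1),2),'| rv',np.round(rv,2),'yaw',round(y0,2),'dy',round(dy,2))
E
python3 -c "
from h import *
plan([.53,.308,.22],90)"
```

```text
t 0.75 pos [0.2276 0.6089 0.2226] rot [-9.00e+01 -1.00e-02  6.95e+01] F [ 0.2 -1.   0. ] Tq [-0.024 -0.019  0.004] w 0.0871 q [-69.  18.  -4.  83.   1.  79.  -3.]
shift [-175.9    2.6 -388.6] rows 11 each [-15.99   0.24 -35.32] | rv [ 0.00e+00 -2.05e+01  1.00e-02] yaw 69.5 dy 20.5
```

>>> carry_out([
  [[-16, 0, -35.3], [0, 0, 0]],
  [[-16, 0, -35.3], [0, 0, 0]],
  [[-16, 0, -35.3], [0, 0, 0]],
  [[-16, 0, -35.3], [0, 0, 0]],
  [[-16, 0, -35.3], [0, 0, 0]],
  [[-16, 0, -35.3], [0, 0, 0]],
  [[-16, 0, -35.3], [0, 0, 0]],
  [[-16, 0, -35.3], [0, 0, 0]],
  [[-16, 0, -35.3], [0, 0, 0]],
  [[-16, 0, -35.3], [0, 0, 0]],
  [[-16, 0, -35.3], [0, 0, 0]],
  [[0, 0, 0], [0, 0, 0]],
], jaw=1)

```text
time_s: 1.95
tool_pos: [0.5346, 0.301, 0.2227]
tool_rot: [-90.2, 0.1, 68.9]
force: [0.1, -0.3, -1.9]
grip_width: 0.087
```

>>> carry_out([
  [[0, 0, 0], [0, -7, 0]],
  [[0, 0, 0], [0, -7, 0]],
  [[0, 0, 0], [0, -6.5, 0]],
  [[0, 0, 0], [0, 0, 0]],
  [[0, 0, 0], [0, 0, 0]],
])

```text
time_s: 2.45
tool_pos: [0.5296, 0.3083, 0.2226]
tool_rot: [-90.0, -0.0, 89.9]
force: [-0.4, -1.0, 0.4]
grip_width: 0.0869
```

Run:
```python
from h import *
plan([.53,.308,.22],90)
o=env.get_obs();im=env.read_camera('wrist');cv2.imwrite('pics/w1.png',im[:,:,::-1]);np.save('w1.npy',np.r_[o['tool_pos'],o['tool_rot']])
print([ (round(r['p'],2),np.round(r['xy']),np.round(onz(cam('wrist',o),r['xy'],.03),3)) for r in env.outline_of('wrist','cap')])
```

```text
t 2.45 pos [0.5296 0.3083 0.2226] rot [-9.000e+01 -1.000e-02  8.986e+01] F [-0.4 -1.   0.4] Tq [ 0.017 -0.014  0.008] w 0.0869 q [-39.  14.   8.  89.  -2.  77.  59.]
shift [-0.3  2.6 -0.4] rows 1 each [-0.26  2.64 -0.43] | rv [ 0.   -0.14  0.01] yaw 89.86 dy 0.14
[(0.72, array([413., 234.]), array([[0.546, 0.415, 0.03 ]])), (0.62, array([309., 227.]), array([[0.539, 0.306, 0.03 ]])), (0.55, array([359.,  82.]), array([[0.399, 0.353, 0.03 ]]))]
```

View pics/w1.png

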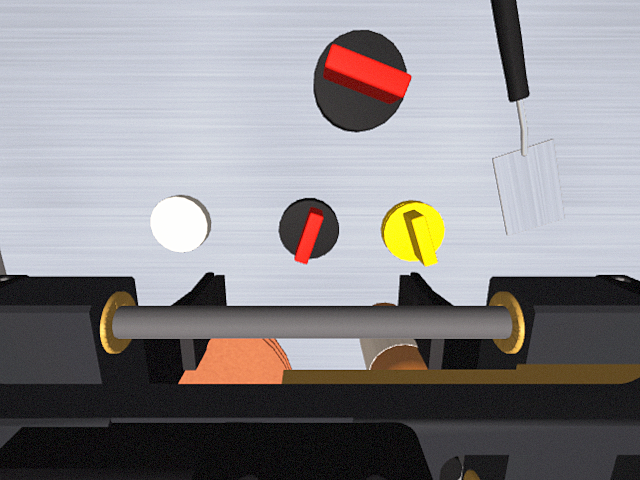

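```bash
cat > fitcap.py <<'E'
from h import *
from scipy.optimize import minimize
import sys
def fill(C,X,m,s=4):
    p=proj(C,X);h=cv2.convexHull(((p+.5)*s*16-8).round().astype(np.int32) if 0 else ((p+.5)*s).astype(np.float32)).round().astype(np.int32);cv2.fillConvexPoly(m,h,1);return m
a=np.linspace(0,2*np.pi,60,endpoint=False);cc=np.c_[np.cos(a),np.sin(a)]
def model(x,y,yaw,z0=0,r=.033):
    R=np.array([[np.cos(yaw),-np.sin(yaw)],[np.sin(yaw),np.cos(yaw)]]);
    disc=np.vstack([np.c_[cc*r+[x,y],np.full(60,z0+z)] for z in(0,.02)])
    b=np.array([[i*.026,j*.007] for i in(-1,1) for j in(-1,1)])@R.T+[x,y]
    wing=np.vstack([np.c_[b,np.full(4,z0+z)] for z in(.02,.057)]);return disc,wing
if __name__=='__main__':
    im=cv2.imread(sys.argv[1]);v=np.load(sys.argv[2]);C=cam('wrist',dict(tool_pos=v[:3],tool_rot=v[3:]))
    u0,v0=map(int,sys.argv[3:5]);w=int(sys.argv[5]) if len(sys.argv)>5 else 50
    roi=np.zeros(im.shape[:2],bool);roi[v0-w:v0+w,u0-w:u0+w]=1
    f=im.astype(int);red=(f[...,2]>100)&(f[...,1]<90)&roi;blk=((f.max(2)<95)&roi)|red
    s=4;up=lambda m:cv2.resize(m.astype(np.float32),None,fx=s,fy=s,interpolation=cv2.INTER_LINEAR)>.5
    R4,B4=up(red),up(blk)
    def iou(p):
        d,wg=model(*p);mw=fill(C,wg,np.zeros(R4.shape,np.uint8))>0;md=fill(C,d,mw.astype(np.uint8).copy())>0
        return -((mw&R4).sum()/(mw|R4).sum()+(md&B4).sum()/(md|B4).sum())
    g=onz(C,(u0,v0),.02)[0]
    best=None
    for y0 in np.radians(np.arange(-90,90,20)):
        r=minimize(iou,[g[0],g[1],y0],method='Nelder-Mead',options=dict(initial_simplex=[[g[0],g[1],y0],[g[0]+.006,g[1],y0],[g[0],g[1]+.006,y0],[g[0],g[1],y0+.2]],xatol=1e-5,fatol=1e-5))
        if best is None or r.fun<best.fun: best=r
    print(best.fun,best.x[:2],np.degrees(best.x[2]))
E
python3 fitcap.py pics/w1.png w1.npy 309 228 38
```

```text
-1.8395815987114188 [0.54439347 0.30513125] -18.582824650571627
```

```bash
python3 -c "
from h import *
plan([.5444,.3051,.14],71.4)"
```

```text
t 2.55 pos [0.5296 0.3082 0.2226] rot [-90.    -0.    89.91] F [-0.6 -0.5  0.2] Tq [ 0.087  0.056 -0.007] w 0.0873 q [-39.  14.   8.  89.  -2.  77.  59.]
shift [ -3.   82.6 -14.8] rows 3 each [-1.01 27.54 -4.92] | rv [ 0.   18.51  0.  ] yaw 89.91 dy -18.51
```

>>> carry_out([
  [[-1, 27.5, -4.9], [0, 0, 0]],
  [[-1, 27.5, -4.9], [0, 0, 0]],
  [[-1, 27.5, -4.9], [0, 0, 0]],
  [[0, 0, 0], [0, 6.2, 0]],
  [[0, 0, 0], [0, 6.2, 0]],
  [[0, 0, 0], [0, 6.1, 0]],
  [[0, 0, 0], [0, 0, 0]],
  [[0, 0, 0], [0, 0, 0]],
])

```text
time_s: 3.35
tool_pos: [0.5444, 0.3052, 0.1402]
tool_rot: [-90.0, -0.0, 71.6]
force: [-0.8, 0.5, 0.2]
grip_width: 0.0874
```

Run:
```python
from h import *
plan([.5444,.3051,.023],71.4)
o=env.get_obs();im=env.read_camera('wrist');cv2.imwrite('pics/w2.png',im[:,:,::-1]);np.save('w2.npy',np.r_[o['tool_pos'],o['tool_rot']])
print(proj(cam('wrist',o),[.5444,.3051,.02]))
```

```text
t 3.35 pos [0.5444 0.3052 0.1402] rot [-9.001e+01 -1.000e-02  7.162e+01] F [-0.8  0.5  0.2] Tq [-0.015  0.012 -0.065] w 0.0874 q [-41.  18.  11.  93.  -4.  69.  43.]
shift [-1.000e-01  1.172e+02 -0.000e+00] rows 3 each [-3.000e-02  3.905e+01 -0.000e+00] | rv [0.01 0.22 0.01] yaw 71.62 dy -0.22
[[311.88642785 235.5947116 ]]
```

View pics/w2.png

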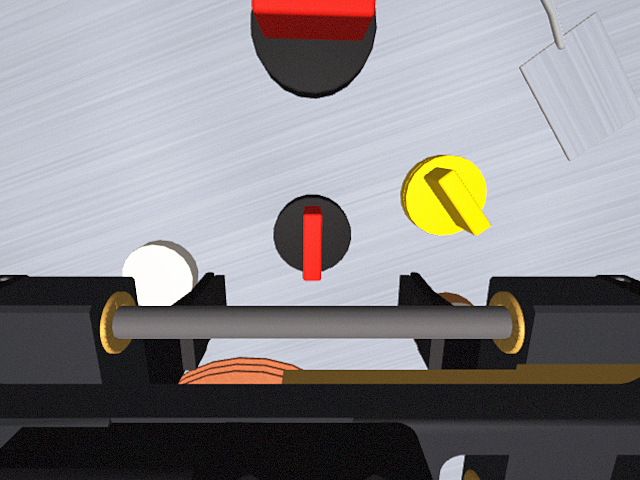

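```bash
python3 fitcap.py pics/w2.png w2.npy 312 236 46
```

```text
-1.8712666571326784 [0.54470779 0.30500634] -18.74446689603308
```

>>> carry_out([
  [[0, 30, 0], [0, 0, 0]],
  [[0, 30, 0], [0, 0, 0]],
  [[0, 25, 0], [0, 0, 0]],
  [[0, 15, 0], [0, 0, 0]],
  [[0, 10, 0], [0, 0, 0]],
  [[0, 6.5, 0], [0, 0, 0]],
  [[0, 0, 0], [0, 0, 0]],
  [[0, 0, 0], [0, 0, 0]],
])

```text
time_s: 4.2
tool_pos: [0.5452, 0.3054, 0.0246]
tool_rot: [-90.1, -0.1, 71.5]
force: [0.0, 0.2, 0.3]
grip_width: 0.0871
```

>>> carry_out([
  [[0, 0, 0], [0, 0, 0]],
  [[0, 0, 0], [0, 0, 0]],
  [[0, 0, 0], [0, 0, 0]],
  [[0, 0, 0], [0, 0, 0]],
  [[0, 0, 0], [0, 0, 0]],
  [[0, 0, 0], [0, 0, 0]],
  [[0, 0, 0], [0, 0, 0]],
  [[0, 0, 0], [0, 0, 0]],
], jaw=0, squeeze=45)

```text
time_s: 5.0
tool_pos: [0.5444, 0.305, 0.0235]
tool_rot: [-90.0, 0.0, 71.5]
force: [-0.3, -0.1, 0.3]
grip_width: 0.0312
```

Run:
```python
from h import *
plan([.5447,.305,.223],71.4)
```

```text
t 5.0 pos [0.5444 0.305  0.0235] rot [-90.    0.   71.5] F [-0.3 -0.1  0.3] Tq [ 0.02  -0.012  0.07 ] w 0.0312 q [-40.  25.  10.  99.  -5.  57.  44.]
shift [ 1.000e-01 -1.995e+02 -3.000e-01] rows 5 each [ 2.000e-02 -3.989e+01 -5.000e-02] | rv [ 0.   0.1 -0. ] yaw 71.5 dy -0.1
```

Still closing (31 mm); let it finish.

>>> carry_out([
  [[0, 0, 0], [0, 0, 0]],
  [[0, 0, 0], [0, 0, 0]],
  [[0, 0, 0], [0, 0, 0]],
  [[0, 0, 0], [0, 0, 0]],
  [[0, 0, 0], [0, 0, 0]],
])

```text
time_s: 5.5
tool_pos: [0.5445, 0.305, 0.0236]
tool_rot: [-90.0, -0.0, 71.5]
force: [1.0, 0.2, 0.2]
grip_width: 0.0136
```

Run:
```python
from h import *
plan([.5447,.305,.223],71.4)
```

```text
t 5.5 pos [0.5445 0.305  0.0236] rot [-9.00e+01 -1.00e-02  7.15e+01] F [1.  0.2 0.2] Tq [-0.028 -0.016  0.019] w 0.0136 q [-40.  25.  10.  99.  -5.  57.  44.]
shift [ 1.000e-01 -1.994e+02 -2.000e-01] rows 5 each [ 2.000e-02 -3.989e+01 -5.000e-02] | rv [0.   0.1  0.01] yaw 71.5 dy -0.1
```

>>> carry_out([
  [[0, -5, 0], [0, 0, 0]],
  [[0, -15, 0], [0, 0, 0]],
  [[0, -35, 0], [0, 0, 0]],
  [[0, -40, 0], [0, 0, 0]],
  [[0, -40, 0], [0, 0, 0]],
  [[0, -40, 0], [0, 0, 0]],
  [[0, -40, 0], [0, 0, 0]],
  [[0, -25, 0], [0, 0, 0]],
  [[0, 0, 0], [0, 0, 0]],
  [[0, 0, 0], [0, 0, 0]],
])

```text
time_s: 6.5
tool_pos: [0.5445, 0.3049, 0.2644]
tool_rot: [-90.0, -0.1, 71.5]
force: [0.2, -0.9, -1.5]
grip_width: 0.0136
```

Run:
```python
from h import *
plan([.476,-.21,.263],-34)
o=env.get_obs();im=env.read_camera('wrist');cv2.imwrite('pics/w3.png',im[:,:,::-1])
```

```text
t 6.5 pos [0.5445 0.3049 0.2644] rot [-9.005e+01 -7.000e-02  7.149e+01] F [ 0.2 -0.9 -1.5] Tq [-0.006  0.059  0.002] w 0.0136 q [-41.  14.  11.  84.  -3.  82.  42.]
shift [-510.     0.9  -98.5] rows 13 each [-39.23   0.07  -7.58] | rv [-3.0000e-02  1.0549e+02  9.0000e-02] yaw 71.49 dy -105.49
```

View pics/w3.png

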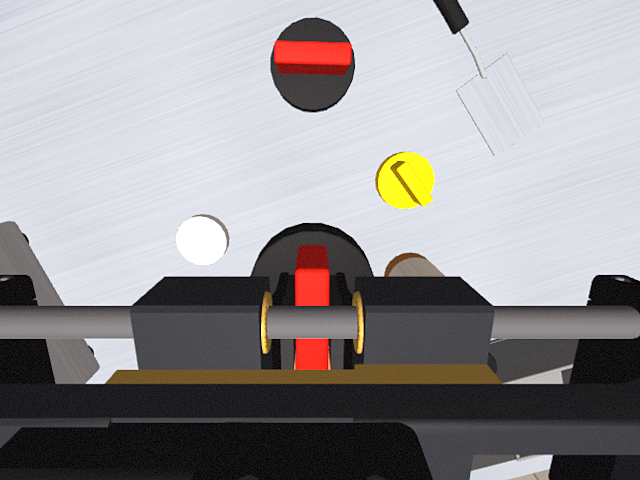

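>>> carry_out([
  [[-30, 0, -6], [0, 0, 0]],
  [[-45, 0, -8.6], [0, 0, 0]],
  [[-45, 0, -8.6], [0, 0, 0]],
  [[-45, 0, -8.6], [0, 0, 0]],
  [[-45, 0, -8.6], [0, 0, 0]],
  [[-45, 0, -8.6], [0, 0, 0]],
  [[-45, 0, -8.6], [0, 0, 0]],
  [[-45, 0, -8.6], [0, 0, 0]],
  [[-45, 0, -8.6], [0, 0, 0]],
  [[-45, 0, -8.6], [0, 0, 0]],
  [[-45, 0, -8.6], [0, 0, 0]],
  [[-30, 0, -6], [0, 0, 0]],
])

```text
time_s: 7.75
tool_pos: [0.4732, -0.2132, 0.262]
tool_rot: [-89.9, 0.1, 71.3]
force: [0.6, -0.9, -1.9]
grip_width: 0.0137
```

>>> carry_out([
  [[0, 0, 0], [0, 8.1, 0]],
  [[0, 0, 0], [0, 8.1, 0]],
  [[0, 0, 0], [0, 8.1, 0]],
  [[0, 0, 0], [0, 8.1, 0]],
  [[0, 0, 0], [0, 8.1, 0]],
  [[0, 0, 0], [0, 8.1, 0]],
  [[0, 0, 0], [0, 8.1, 0]],
  [[0, 0, 0], [0, 8.1, 0]],
  [[0, 0, 0], [0, 8.1, 0]],
  [[0, 0, 0], [0, 8.1, 0]],
  [[0, 0, 0], [0, 8.1, 0]],
  [[0, 0, 0], [0, 8.1, 0]],
])

```text
time_s: 8.95
tool_pos: [0.4744, -0.2093, 0.2616]
tool_rot: [-90.1, 0.2, -26.0]
force: [-0.2, -0.0, -1.3]
grip_width: 0.0136
```

>>> carry_out([
  [[0, 0, 0], [0, 8.1, 0]],
  [[0, 0, 0], [0, 0, 0]],
  [[0, 0, 0], [0, 0, 0]],
])

```text
time_s: 9.25
tool_pos: [0.4749, -0.2094, 0.2624]
tool_rot: [-90.0, 0.1, -33.6]
force: [0.4, -0.1, -1.0]
grip_width: 0.0132
```

Run:
```python
from h import *
plan([.476,-.21,.263],-34)
o=env.get_obs();im=env.read_camera('wrist');cv2.imwrite('pics/w4.png',im[:,:,::-1]);np.save('w4.npy',np.r_[o['tool_pos'],o['tool_rot']])
```

```text
t 9.25 pos [ 0.4749 -0.2094  0.2624] rot [-90.05   0.12 -33.61] F [ 0.4 -0.1 -1. ] Tq [-0.075  0.094  0.042] w 0.0132 q [-15.   1.  36.  99.  -0.  80. -12.]
shift [ 1.2 -0.6  0.1] rows 1 each [ 1.25 -0.63  0.14] | rv [ 0.05  0.39 -0.12] yaw -33.61 dy -0.39
```

View pics/w4.png

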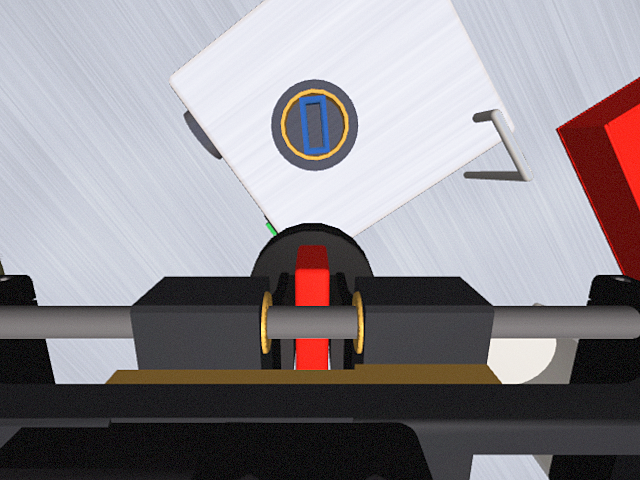

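Run:
```python
import cv2
im=cv2.imread('pics/w4.png');cv2.imwrite('pics/w4z.png',cv2.resize(im[70:180,260:370],(600,600),interpolation=cv2.INTER_CUBIC))
```

```text
(no output)
```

View pics/w4z.png

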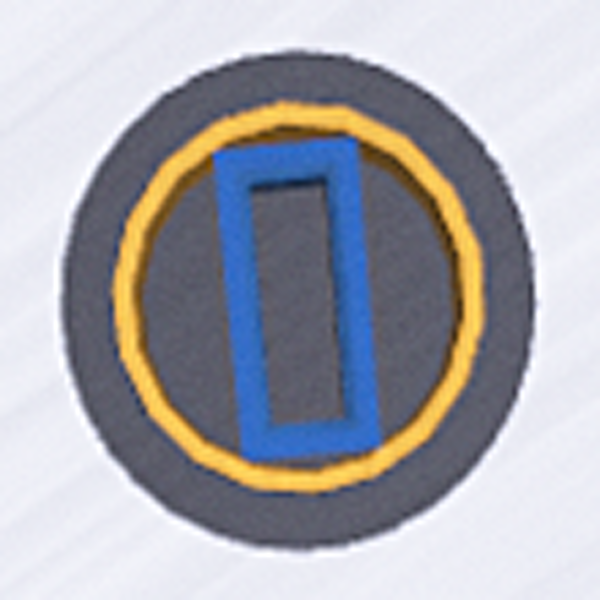

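```bash
cat > slot.py <<'E'
from h import *
import sys
def slot(im,v,u0=260,u1=370,v0=70,v1=180,show=True):
    C=cam('wrist',dict(tool_pos=v[:3],tool_rot=v[3:]))
    f=im.astype(int);roi=np.zeros(im.shape[:2],bool);roi[v0:v1,u0:u1]=1
    B,G,R=f[...,0],f[...,1],f[...,2]
    gold=((R-B>60)&(R>150)&roi);blue=((B-R>50)&roi)
    for nm,m in(('gold',gold),('blue',blue)):
        s=cv2.resize(m.astype(np.float32),None,fx=4,fy=4);m4=(s>.5).astype(np.uint8)
        c=max(cv2.findContours(m4,cv2.RETR_EXTERNAL,cv2.CHAIN_APPROX_NONE)[0],key=cv2.contourArea)
        h=cv2.convexHull(c)[:,0]; h=(h+.5)/4-.5
        X=onz(C,h,.142)[:,:2]
        if nm=='gold':
            (c0,ax,_)=cv2.fitEllipse((X*1e4).astype(np.float32)); print('gold c',np.array(c0)/1e4,'d',np.array(ax)/1e4)
            c2,r=cv2.minEnclosingCircle((X*1e4).astype(np.float32));print(' minc',np.array(c2)/1e4,r/1e4)
        else:
            rc=cv2.minAreaRect((X*1e4).astype(np.float32));bx=cv2.boxPoints(rc)
            e=[bx[1]-bx[0],bx[2]-bx[1]];e=max(e,key=np.linalg.norm)
            print('blue c',np.array(rc[0])/1e4,'size',np.array(rc[1])/1e4,'yaw',np.degrees(np.arctan2(e[1],e[0]))%180)
if __name__=='__main__':
    slot(cv2.imread(sys.argv[1]),np.load(sys.argv[2]),*map(int,sys.argv[3:]))
E
python3 slot.py pics/w4.png w4.npy
```

```text
gold c [ 0.52340591 -0.13791786] d [0.05271118 0.05305449]
 minc [ 0.52337188 -0.13792118] 0.02662816162109375
blue c [ 0.52331694 -0.13802889] size [0.04273928 0.02104936] yaw 61.808025
```

Run:
```python
from h import *
from scipy.optimize import least_squares
im=cv2.imread('pics/w4.png');c=env.get_calibration('wrist')
M=np.linalg.inv(np.array(c['hand_eye']));K=np.array([[c['fx'],0,c['cx']],[0,c['fy'],c['cy']],[0,0,1]]);C=(K,M[:3,:3],M[:3,3])
g=im.max(2).astype(float)
pts=[]
for u in range(262,364):
    col=cv2.GaussianBlur(g[:,u:u+1],(1,3),0)[195:275,0]
    i=np.where(col<95)[0]
    i=i[i>0]
    if len(i):
        k=i[0];a,b=col[k-1],col[k];
        if a-b>40: pts.append((u,195+k-1+(a-95)/(a-b)))
pts=np.array(pts);print(len(pts),pts[::12])
a=np.linspace(0,2*np.pi,720)
def silh(dx,dz):
    P=[]
    for y in(.0236,.0036): P.append(np.c_[dx+.033*np.cos(a),np.full(720,y),dz+.033*np.sin(a)])
    return cv2.convexHull(proj(C,np.vstack(P)).astype(np.float32))
def res(p):
    h=silh(*p);return [cv2.pointPolygonTest(h,(float(u),float(v)),True) for u,v in pts]
r=least_squares(res,[0,0],loss='soft_l1',diff_step=1e-3,x_scale=.001,f_scale=.5)
from scipy.optimize import minimize
r=minimize(lambda p:np.sum(np.abs(res(p))),[0,0],method='Nelder-Mead',options=dict(initial_simplex=[[0,0],[.002,0],[0,.002]]))
print(r.x*1000,r.fun/len(pts))
red=(im[...,2]>180)&(im[...,1]<80)
for v in(262,280,295): 
    u=np.where(red[v,260:370])[0]+260;print(v,u.min(),u.max(),(u.min()+u.max())/2)
# wing edges expected
for z in(-.026,.026):print(proj(C,[[0,.0236-.057,z],[0,.0236-.02,z]]))
```

```text
100 [[262.         249.14532872]
 [276.         230.84836066]
 [288.         227.48780488]
 [300.         223.79757085]
 [312.         222.89587852]
 [324.         223.8525641 ]
 [336.         227.74896266]
 [348.         235.14285714]
 [360.         247.38283828]]
[-1.04610316 -2.55780895] 1.2914817769331262Traceback (most recent call last):
  File "<stdin>", line 28, in <module>
    return umr_minimum(a, axis, None, out, keepdims, initial, where)
ValueError: zero-size array to reduction operation minimum which has no identity
```

```bash
cat > capinhand.py <<'E'
from h import *
from scipy.optimize import minimize
import sys
im=cv2.imread(sys.argv[1]);c=env.get_calibration('wrist')
M=np.linalg.inv(np.array(c['hand_eye']));K=np.array([[c['fx'],0,c['cx']],[0,c['fy'],c['cy']],[0,0,1]]);C=(K,M[:3,:3],M[:3,3])
g=im.max(2).astype(float)
pts=[]
for u in range(290,364):
    col=g[195:275,u];i=np.where(col<95)[0];i=i[i>0]
    if len(i):
        k=i[0];a,b=col[k-1],col[k]
        if a-b>30: pts.append((u,195+k-1+(a-95)/(a-b)))
pts=np.array(pts)
a=np.linspace(0,2*np.pi,720)
def silh(dx,dz,r=.033,o=.0236):
    return cv2.convexHull(proj(C,np.vstack([np.c_[dx+r*np.cos(a),np.full(720,y),dz+r*np.sin(a)] for y in(o,o-.02)])).astype(np.float32))
def res(p): 
    h=silh(*p);return np.array([cv2.pointPolygonTest(h,(float(u),float(v)),True) for u,v in pts])
r=minimize(lambda p:np.sum(np.abs(res(p))),[0,0],method='Nelder-Mead',options=dict(initial_simplex=[[0,0],[.002,0],[0,.002]]))
print(len(pts),r.x*1000,r.fun/len(pts))
big=cv2.resize(im[190:390,240:390],None,fx=4,fy=4,interpolation=cv2.INTER_CUBIC)
def dr(P,col):
    p=((P.reshape(-1,2)-[240,190]+.5)*4).round().astype(np.int32);cv2.polylines(big,[p],True,col,1)
dr(silh(0,0),(0,255,0));dr(silh(*r.x),(255,0,255))
w=np.array([[i*.007,-.0334,j*.026] for i,j in((-1,-1),(1,-1),(1,1),(-1,1))]);dr(proj(C,w),(0,255,0))
dr(proj(C,w+[r.x[0],0,r.x[1]]),(255,0,255))
cv2.imwrite(sys.argv[2],big[:600])
E
python3 capinhand.py pics/w4.png pics/ov4.png
```

```text
74 [-1.02858585 -2.48699177] 0.20603621699452962
```

View pics/ov4.png

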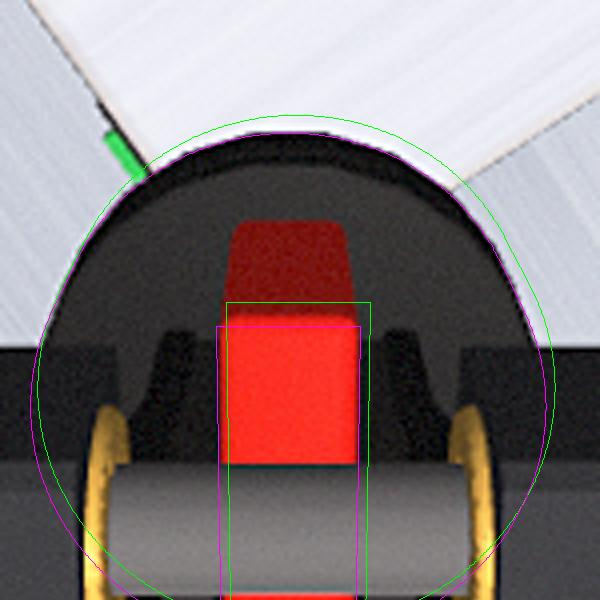

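Run:
```python
from h import *
o=env.get_obs();T=toolT(o);n=np.array([.5234,-.1379,.142]);p=T[:3,:3].T@(n-T[:3,3]);print(p*1000)
for yaw in(56,-124):
    R=Ro.from_euler('xyz',[-90,0,yaw],degrees=True).as_matrix();t=n-R@p;print(yaw,t);plan(t,yaw)
```

```text
[  0.79085377 120.60608812  86.47249171]
56 [ 0.5946467  -0.18691045  0.26260609]
t 9.3 pos [ 0.4751 -0.2095  0.2627] rot [-9.004e+01  9.000e-02 -3.363e+01] F [-0.7  0.6 -0.6] Tq [-0.116  0.092 -0.028] w 0.0139 q [-15.   1.  36.  99.  -0.  80. -12.]
shift [87.1 -0.1 85. ] rows 4 each [21.77 -0.03 21.26] | rv [-4.000e-02 -8.963e+01 -1.000e-01] yaw -33.63 dy 89.63
-124 [ 0.4521533  -0.08888955  0.26260609]
t 9.3 pos [ 0.4751 -0.2095  0.2627] rot [-9.004e+01  9.000e-02 -3.363e+01] F [-0.7  0.6 -0.6] Tq [-0.116  0.092 -0.028] w 0.0139 q [-15.   1.  36.  99.  -0.  80. -12.]
shift [-85.9   0.1  87.7] rows 4 each [-21.47   0.03  21.94] | rv [ 1.000e-01  9.037e+01 -4.000e-02] yaw -33.63 dy -90.37
```

>>> carry_out([
  [[29, 0, 28.3], [0, 0, 0]],
  [[29, 0, 28.3], [0, 0, 0]],
  [[29, 0, 28.3], [0, 0, 0]],
  [[0, 0, 0], [0, -8.15, 0]],
  [[0, 0, 0], [0, -8.15, 0]],
  [[0, 0, 0], [0, -8.15, 0]],
  [[0, 0, 0], [0, -8.15, 0]],
  [[0, 0, 0], [0, -8.15, 0]],
  [[0, 0, 0], [0, -8.15, 0]],
  [[0, 0, 0], [0, -8.15, 0]],
  [[0, 0, 0], [0, -8.15, 0]],
  [[0, 0, 0], [0, -8.15, 0]],
])

```text
time_s: 10.5
tool_pos: [0.5949, -0.1874, 0.2629]
tool_rot: [-89.9, 0.0, 40.0]
force: [0.0, 0.4, -1.5]
grip_width: 0.0137
```

>>> carry_out([
  [[0, 0, 0], [0, -8.15, 0]],
  [[0, 0, 0], [0, -8.15, 0]],
  [[0, 0, 0], [0, 0, 0]],
  [[0, 0, 0], [0, 0, 0]],
  [[0, 0, 0], [0, 0, 0]],
])

```text
time_s: 11.0
tool_pos: [0.595, -0.1876, 0.2633]
tool_rot: [-90.0, 0.0, 55.8]
force: [-1.3, -0.3, -0.0]
grip_width: 0.0137
```

Run:
```python
from h import *
from slot import slot
plan([.4521,-.0889,.2626],-124)
o=env.get_obs();im=env.read_camera('wrist');cv2.imwrite('pics/w5.png',im[:,:,::-1]);v=np.r_[o['tool_pos'],o['tool_rot']];np.save('w5.npy',v)
slot(np.ascontiguousarray(im[:,:,::-1]),v)
```

```text
t 11.0 pos [ 0.595  -0.1876  0.2633] rot [-8.998e+01  1.000e-02  5.575e+01] F [-1.3 -0.3 -0. ] Tq [-0.026 -0.003 -0.017] w 0.0137 q [-5. 15. 25. 84. -6. 82. 76.]
shift [  1.2   0.8 173.7] rows 5 each [ 0.23  0.16 34.73] | rv [ 1.0000e-02  1.7975e+02 -3.0000e-02] yaw 55.75 dy -179.75
gold c [ 0.52361016 -0.13794351] d [0.05278629 0.05310001]
 minc [ 0.52374438 -0.1377696 ] 0.026790408325195313
blue c [ 0.52345464 -0.13806614] size [0.04275698 0.02105744] yaw 61.883053
```

View pics/w5.png

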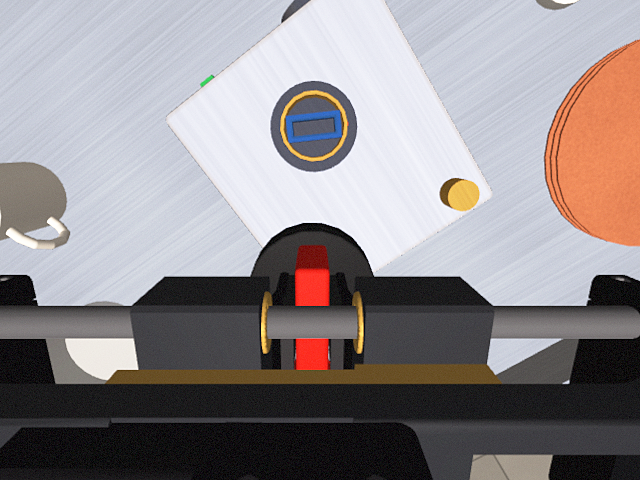

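```bash
python3 - <<'E'
from h import *
c=env.get_calibration('wrist');print(c['hand_eye'],c['cx'])
M=np.linalg.inv(np.array(c['hand_eye']));K=np.array([[c['fx'],0,c['cx']],[0,c['fy'],c['cy']],[0,0,1]]);C=(K,M[:3,:3],M[:3,3])
for z in(.026,-.026): print(proj(C,[[-.007,-.0334,z],[.007,-.0334,z]]))
# predicted vs TCP of cap from w2 in tool frame
v=np.load('w2.npy');T=toolT(dict(tool_pos=v[:3],tool_rot=v[3:]));print(T[:3,:3].T@(np.array([.5447,.305,.02])-T[:3,3])*1000)
for f in('w4','w5'):
    v=np.load(f+'.npy');T=toolT(dict(tool_pos=v[:3],tool_rot=v[3:]));print(T[:3,:3].T@(np.array([.5235,-.138,.142])-T[:3,3])*1000)
E
python3 capinhand.py pics/w5.png pics/ov5.png
```

```text
[[ 9.99999456e-01  3.29459044e-04  9.89193479e-04 -7.21816164e-04]
 [-8.68648484e-04 -2.61451535e-01  9.65216214e-01 -1.61392055e-01]
 [ 5.76625365e-04 -9.65216549e-01 -2.61451107e-01  7.22182688e-02]
 [ 0.00000000e+00  0.00000000e+00  0.00000000e+00  1.00000000e+00]] 311.7879065163958
[[295.34028413 268.72652687]
 [331.22766747 268.73543258]]
[[296.76903663 383.06667767]
 [329.38673389 383.06416091]]
[-1.03060675e-01  1.20159735e+02 -3.17907416e-01]
[  1.20628473 120.29824269  86.4942193 ]
[  0.7665811  121.34923651  86.9704049 ]
74 [-0.68109141 -0.96958067] 0.18043938948655452
```

```bash
python3 - <<'E'
from h import *
H=np.array([env.get_calibration('wrist')['hand_eye'] for _ in range(50)])
print(H[:,:3,3].std(0)*1000,H[:3,:3,3]*1000,H[:,:3,3].mean(0)*1000)
print(H[:,:3,:3].std(0))
E
cmp pics/w4.png pics/w5.png; for i in 1 2 3; do python3 capinhand.py pics/w5.png pics/ov5.png;python3 capinhand.py pics/w4.png pics/ov4.png; done
```

```text
[0.00000000e+00 1.11022302e-13 0.00000000e+00] [[  -0.72181616 -161.39205508   72.21826882]
 [  -0.72181616 -161.39205508   72.21826882]
 [  -0.72181616 -161.39205508   72.21826882]] [  -0.72181616 -161.39205508   72.21826882]
[[1.11022302e-15 1.62630326e-19 6.50521303e-19]
 [7.58941521e-19 1.11022302e-16 4.44089210e-16]
 [5.42101086e-19 3.33066907e-16 5.55111512e-17]]
pics/w4.png pics/w5.png differ: byte 44, line 3
74 [-0.68109141 -0.96958067] 0.18043938948655452
74 [-0.68610736 -1.04831911] 0.20598356577651114
74 [-0.68109141 -0.96958067] 0.18043938948655452
74 [-0.68610736 -1.04831911] 0.20598356577651114
74 [-0.68109141 -0.96958067] 0.18043938948655452
74 [-0.68610736 -1.04831911] 0.20598356577651114
```

View pics/ov5.png

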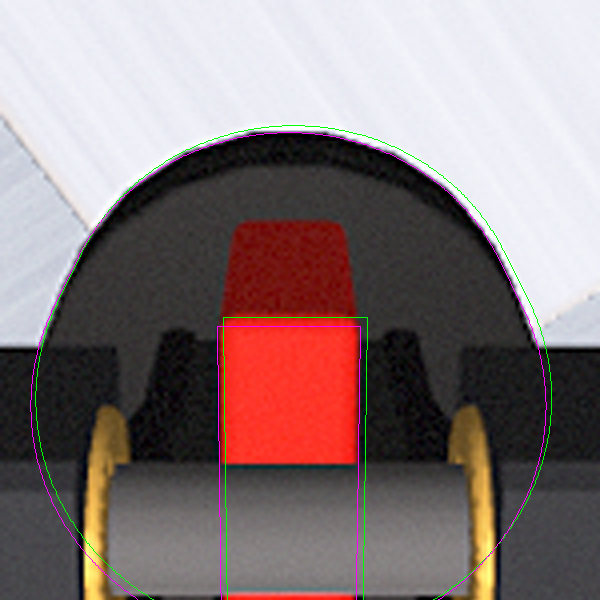

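Run:
```python
from h import *
c=env.get_calibration('wrist');print({k:c[k] for k in('fx','fy','cx','cy')}, env.get_obs()['time_s'])
H=np.array([[ 9.99999563e-01,  3.62543681e-04,  8.62225074e-04,-4.68271089e-04],[-7.37334734e-04, -2.61638896e-01,  9.65165553e-01,-1.61391781e-01],[ 5.75506289e-04, -9.65165766e-01, -2.61638515e-01,7.23608795e-02],[0,0,0,1]])
K=np.array([[c['fx'],0,c['cx']],[0,c['fy'],240.15639],[0,0,1]])
for h in(H,c['hand_eye']):
    M=np.linalg.inv(h);C=(K,M[:3,:3],M[:3,3])
    print(proj(C,[[-.007,-.0334,.026],[.007,-.0334,.026]]))
```

```text
{'fx': 347.6595116700107, 'fy': 347.6595116700107, 'cx': 311.7879065163958, 'cy': 240.15639442079362} 11.05
[[294.73832516 269.00283097]
 [330.61549163 269.01327086]]
[[295.34028413 268.72652245]
 [331.22766747 268.73542816]]
```

```bash
python3 slot.py pics/w4.png w4.npy; python3 slot.py pics/w5.png w5.npy;  python3 fitcap.py pics/w2.png w2.npy 312 236 46
python3 - <<'E'
from h import *
# pixel check: held cap edge identical in w3,w4,w5?
for f in('w3','w4','w5'):
    im=cv2.imread(f'pics/{f}.png').max(2).astype(int)
    print(f,im[218:228,312], np.where((cv2.imread(f'pics/{f}.png')[285,:,2]>200))[0][[0,-1]])
E
```

```text
gold c [ 0.52445303 -0.13703173] d [0.05270723 0.05304721]
 minc [ 0.52441938 -0.13703562] 0.026624539184570313
blue c [ 0.52436367 -0.13714165] size [0.04273275 0.02104745] yaw 61.806023
gold c [ 0.52361016 -0.13794351] d [0.05278629 0.05310001]
 minc [ 0.52374438 -0.1377696 ] 0.026790408325195313
blue c [ 0.52345464 -0.13806614] size [0.04275698 0.02105744] yaw 61.883053
-1.871444137511022 [0.5444169  0.30488852] -18.795631649704
w3 [232 236 236 244 230  44  17  23  26  24] [ 53 589]
w4 [247 247 247 255 248  42   0  29  16  24] [ 34 589]
w5 [246 245 246 255 252   0  21  21  16  19] [ 47 589]
```

Run:
```python
from h import *
plan([.5248,-.1373,.263],-28)
```

```text
t 11.05 pos [ 0.595  -0.1875  0.2634] rot [-89.99   0.    55.78] F [-0.  -0.  -0.6] Tq [-0.043  0.015 -0.008] w 0.0133 q [-5. 15. 25. 84. -6. 82. 76.]
shift [ 2.   0.4 86.3] rows 3 each [ 0.67  0.13 28.77] | rv [-1.000e-02  8.378e+01 -1.000e-02] yaw 55.78 dy -83.78
```

>>> carry_out([
  [[1, 0, 43], [0, 0, 0]],
  [[1, 0, 43.3], [0, 0, 0]],
  [[0, 0, 0], [0, 8.3, 0]],
  [[0, 0, 0], [0, 8.3, 0]],
  [[0, 0, 0], [0, 8.3, 0]],
  [[0, 0, 0], [0, 8.3, 0]],
  [[0, 0, 0], [0, 8.3, 0]],
  [[0, 0, 0], [0, 8.3, 0]],
  [[0, 0, 0], [0, 8.3, 0]],
  [[0, 0, 0], [0, 8.3, 0]],
  [[0, 0, 0], [0, 8.3, 0]],
  [[0, 0, 0], [0, 8.3, 0]],
])

```text
time_s: 12.25
tool_pos: [0.5248, -0.1375, 0.2636]
tool_rot: [-90.0, -0.0, -27.6]
force: [-0.1, -0.5, -1.6]
grip_width: 0.0137
```

>>> carry_out([
  [[0, 20, 0], [0, 0.8, 0]],
  [[0, 30, 0], [0, 0, 0]],
  [[0, 20, 0], [0, 0, 0]],
  [[0, 10, 0], [0, 0, 0]],
  [[0, 0, 0], [0, 0, 0]],
  [[0, 0, 0], [0, 0, 0]],
  [[0, 0, 0], [0, 0, 0]],
])

```text
time_s: 12.95
tool_pos: [0.5257, -0.1377, 0.185]
tool_rot: [-89.9, -0.1, -28.0]
force: [0.6, -0.6, -1.0]
grip_width: 0.0139
```

```bash
cat > look.py <<'E'
from h import *
import sys
def look(tag,c={'scene':(267,250),'side':(310,275)},w=50):
    o=[]
    for n,(x,y) in c.items():
        im=env.read_camera(n)[:,:,::-1];o.append(cv2.resize(np.ascontiguousarray(im[y-w:y+w,x-w:x+w]),(400,400),interpolation=cv2.INTER_CUBIC))
    cv2.imwrite(f'pics/{tag}.png',np.hstack(o))
if __name__=='__main__': look(sys.argv[1])
E
python3 - <<'E'
from h import *
from look import look
plan([.5248,-.1373,.175],-28)
look('ins0')
E
```

```text
t 12.95 pos [ 0.5257 -0.1377  0.185 ] rot [-89.94  -0.13 -27.96] F [ 0.6 -0.6 -1. ] Tq [-0.134  0.109 -0.016] w 0.0139 q [-12.   7.  26. 102.  -3.  72. -13.]
shift [-1.  10.  -0.1] rows 1 each [-1.05  9.99 -0.08] | rv [-0.06  0.04  0.13] yaw -27.96 dy -0.04
```

View pics/ins0.png

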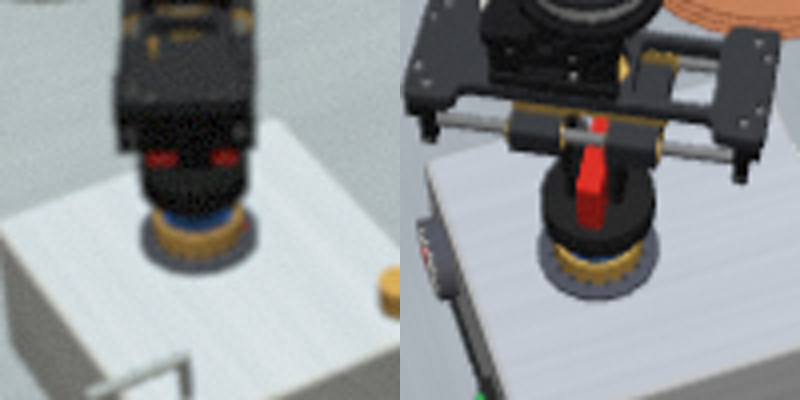

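Run:
```python
from h import *
plan([.5248,-.1373,.170],-28)
```

```text
t 13.05 pos [ 0.5255 -0.1376  0.1848] rot [-89.95  -0.11 -27.96] F [ 0.1  0.9 -1.2] Tq [-0.063  0.098  0.001] w 0.0137 q [-12.   7.  26. 102.  -3.  72. -13.]
shift [-0.8 14.8 -0. ] rows 1 each [-0.82 14.75 -0.05] | rv [-0.05  0.04  0.11] yaw -27.96 dy -0.04
```

>>> carry_out([
  [[-0.8, 5, 0], [0, 0, 0.1]],
  [[0, 5, 0], [0, 0, 0]],
  [[0, 4.5, 0], [0, 0, 0]],
  [[0, 0, 0], [0, 0, 0]],
  [[0, 0, 0], [0, 0, 0]],
  [[0, 0, 0], [0, 0, 0]],
])

```text
time_s: 13.65
tool_pos: [0.5242, -0.1371, 0.1691]
tool_rot: [-90.0, 0.1, -28.0]
force: [0.8, -0.3, -0.5]
grip_width: 0.0138
```

Run:
```python
from h import *
plan([.5248,-.1373,.163],-28)
```

```text
t 13.65 pos [ 0.5242 -0.1371  0.1691] rot [-90.     0.09 -27.95] F [ 0.8 -0.3 -0.5] Tq [-0.087  0.078  0.045] w 0.0138 q [-12.   7.  26. 104.  -3.  70. -13.]
shift [0.6 6.1 0.2] rows 1 each [0.63 6.14 0.16] | rv [-0.    0.05 -0.09] yaw -27.95 dy -0.05
```

>>> carry_out([
  [[0.4, 1.5, 0], [0, 0, -0.1]],
  [[0, 1.5, 0], [0, 0, 0]],
  [[0, 1.5, 0], [0, 0, 0]],
  [[0, 0, 0], [0, 0, 0]],
  [[0, 0, 0], [0, 0, 0]],
])

```text
time_s: 14.15
tool_pos: [0.5244, -0.1373, 0.1645]
tool_rot: [-90.0, 0.0, -27.9]
force: [-0.3, 0.1, -1.0]
grip_width: 0.0133
```

Run:
```python
from h import *
plan([.5248,-.1373,.1575],-28)
```

```text
t 14.15 pos [ 0.5244 -0.1373  0.1645] rot [-90.     0.   -27.95] F [-0.3  0.1 -1. ] Tq [-0.052  0.075 -0.002] w 0.0133 q [-12.   8.  26. 104.  -3.  69. -13.]
shift [0.4 7.  0.2] rows 1 each [0.37 7.01 0.17] | rv [-0.    0.05 -0.  ] yaw -27.95 dy -0.05
```

Skirt is over the neck with no force. Blade next.

>>> carry_out([
  [[0.3, 1, 0.1], [0, 0, 0]],
  [[0, 1, 0], [0, 0, 0]],
  [[0, 1, 0], [0, 0, 0]],
  [[0, 0, 0], [0, 0, 0]],
])

```text
time_s: 14.55
tool_pos: [0.5246, -0.1373, 0.1614]
tool_rot: [-90.0, 0.0, -27.9]
force: [0.8, 0.5, -1.6]
grip_width: 0.0137
```

Run:
```python
from h import *
plan([.5248,-.1373,.1545],-28)
```

```text
t 14.55 pos [ 0.5246 -0.1373  0.1614] rot [-9.001e+01  2.000e-02 -2.795e+01] F [ 0.8  0.5 -1.6] Tq [-0.125  0.102  0.011] w 0.0137 q [-12.   8.  26. 104.  -4.  69. -13.]
shift [0.2 6.9 0.1] rows 1 each [0.17 6.86 0.08] | rv [ 0.01  0.05 -0.02] yaw -27.95 dy -0.05
```

>>> carry_out([
  [[0, 1, 0], [0, 0, 0]],
  [[0, 1, 0], [0, 0, 0]],
  [[0, 1, 0], [0, 0, 0]],
  [[0, 1, 0], [0, 0, 0]],
  [[0, 0, 0], [0, 0, 0]],
])

```text
time_s: 15.05
tool_pos: [0.5246, -0.1373, 0.1573]
tool_rot: [-90.0, 0.0, -28.0]
force: [0.1, -0.1, -1.1]
grip_width: 0.0138
```

>>> carry_out([
  [[0, 1, 0], [0, 0, 0]],
  [[0, 1, 0], [0, 0, 0]],
  [[0, 0, 0], [0, 0, 0]],
])

```text
time_s: 15.35
tool_pos: [0.5246, -0.1373, 0.1554]
tool_rot: [-90.0, 0.0, -27.9]
force: [0.1, -0.6, -1.8]
grip_width: 0.0136
```

Run:
```python
from h import *
plan([.5248,-.1373,.1536],-28)
```

```text
t 15.35 pos [ 0.5246 -0.1373  0.1554] rot [-9.000e+01  1.000e-02 -2.795e+01] F [ 0.1 -0.6 -1.8] Tq [-0.113  0.071 -0.026] w 0.0136 q [-12.   8.  26. 104.  -4.  68. -13.]
shift [0.2 1.8 0.1] rows 1 each [0.15 1.77 0.09] | rv [ 0.    0.05 -0.01] yaw -27.95 dy -0.05
```

>>> carry_out([
  [[0, 0.5, 0], [0, 0, 0]],
  [[0, 0.5, 0], [0, 0, 0]],
  [[0, 0, 0], [0, 0, 0]],
])

```text
time_s: 15.65
tool_pos: [0.5247, -0.1373, 0.1545]
tool_rot: [-90.0, 0.0, -27.9]
force: [0.6, -0.4, -0.6]
grip_width: 0.0139
```

>>> carry_out([
  [[0, 0.5, 0], [0, 0, 0]],
  [[0, 0, 0], [0, 0, 0]],
])

```text
time_s: 15.85
tool_pos: [0.5247, -0.1374, 0.154]
tool_rot: [-90.0, -0.0, -28.0]
force: [-0.2, 0.2, -1.3]
grip_width: 0.0135
```

>>> carry_out([
  [[0, 0.3, 0], [0, 0, 0]],
  [[0, 0, 0], [0, 0, 0]],
])

```text
time_s: 16.05
tool_pos: [0.5247, -0.1373, 0.1537]
tool_rot: [-90.0, 0.0, -28.0]
force: [-0.1, -0.2, -0.4]
grip_width: 0.0139
```

>>> carry_out([
  [[0, 0.2, 0], [0, 0, 0]],
  [[0, 0, 0], [0, 0, 0]],
])

```text
time_s: 16.25
tool_pos: [0.5248, -0.1373, 0.1536]
tool_rot: [-90.0, -0.0, -27.9]
force: [0.5, -0.2, -0.3]
grip_width: 0.014
```

>>> carry_out([
  [[0, 0.2, 0], [0, 0, 0]],
  [[0, 0, 0], [0, 0, 0]],
])

```text
time_s: 16.45
tool_pos: [0.5248, -0.1373, 0.1535]
tool_rot: [-90.0, -0.0, -28.0]
force: [-0.3, 0.6, -0.3]
grip_width: 0.0138
```

Run:
```python
from h import *
from look import look
for i in range(1):plan([.5248,-.1373,.1536],-28)
look('ins1')
```

```text
t 16.45 pos [ 0.5248 -0.1373  0.1535] rot [-8.999e+01 -1.000e-02 -2.795e+01] F [-0.3  0.6 -0.3] Tq [-0.118  0.147  0.016] w 0.0138 q [-12.   8.  26. 105.  -4.  68. -13.]
shift [ 0.  -0.1  0. ] rows 1 each [ 0.01 -0.07  0.05] | rv [-0.01  0.05  0.01] yaw -27.95 dy -0.05
```

View pics/ins1.png

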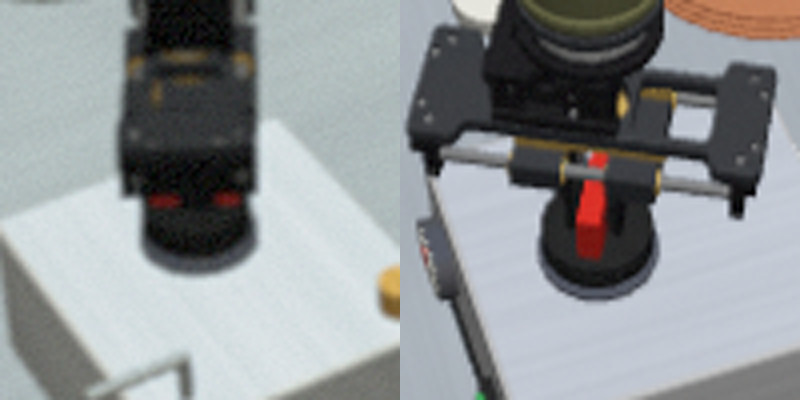

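>>> carry_out([
  [[0, 0, 0], [0, 3, 0]],
  [[0, 0, 0], [0, 3, 0]],
  [[0, 0, 0], [0, 3, 0]],
])

```text
time_s: 16.85
tool_pos: [0.525, -0.1374, 0.1536]
tool_rot: [-90.0, -0.0, -37.1]
force: [0.5, 0.8, 0.1]
grip_width: 0.0135
```

```bash
cat > tq.py <<'E'
from h import *
def tgt(yaw,z=.1535):
    a=np.radians(yaw);return np.array([.5245,-.1379,z])+.0007*np.array([-np.sin(a),np.cos(a),0])
o=env.get_obs();y=o['tool_rot'][2];plan(tgt(y),y,o)
print('SUM yaw',round(y,2),'turned',round(-27.95-y,2),'Tz',round(o['wrist_torque'][2],3),'eff7',round(o['effort'][6],3))
E
python3 tq.py
```

```text
t 16.85 pos [ 0.525  -0.1374  0.1536] rot [-8.998e+01 -4.000e-02 -3.706e+01] F [0.5 0.8 0.1] Tq [-0.157  0.044  0.047] w 0.0135 q [-12.   8.  26. 105.  -4.  68. -22.]
shift [-0.1  0.1  0. ] rows 1 each [-0.13  0.05  0.01] | rv [-0.02  0.    0.04] yaw -37.06 dy 0.0
SUM yaw -37.06 turned 9.11 Tz 0.047 eff7 0.484
```

>>> carry_out([
  [[0, 0, 0], [0, 2, 0]],
  [[0, 0, 0], [0, 2, 0]],
])

```text
time_s: 17.05
tool_pos: [0.5251, -0.1374, 0.1535]
tool_rot: [-90.0, -0.0, -41.0]
force: [1.2, -0.4, -0.5]
grip_width: 0.0134
```

```bash
python3 tq.py|tail -1
```

```text
SUM yaw -41.02 turned 13.07 Tz 0.028 eff7 0.301
```

>>> carry_out([
  [[0, 0, 0], [0, 2, 0]],
  [[0, 0, 0], [0, 2, 0]],
])

```text
time_s: 17.25
tool_pos: [0.5251, -0.1375, 0.1535]
tool_rot: [-90.0, -0.0, -45.0]
force: [0.2, -0.5, -0.3]
grip_width: 0.0131
```

```bash
python3 tq.py
```

```text
t 17.25 pos [ 0.5251 -0.1375  0.1535] rot [-8.998e+01 -5.000e-02 -4.502e+01] F [ 0.2 -0.5 -0.3] Tq [-0.189  0.027  0.052] w 0.0131 q [-13.   8.  27. 105.  -4.  68. -30.]
shift [-0.1  0.  -0. ] rows 1 each [-0.1   0.04 -0.02] | rv [-0.02  0.    0.05] yaw -45.02 dy 0.0
SUM yaw -45.02 turned 17.07 Tz 0.052 eff7 0.307
```

>>> carry_out([
  [[0, 0, 0], [0, 2, 0]],
])

```text
time_s: 17.35
tool_pos: [0.5251, -0.1375, 0.1535]
tool_rot: [-90.0, -0.0, -47.0]
force: [0.4, 0.0, -0.3]
grip_width: 0.0136
```

```bash
python3 tq.py|tail -1
```

```text
SUM yaw -47.03 turned 19.08 Tz 0.02 eff7 0.307
```

>>> carry_out([
  [[0, 0, 0], [0, 2, 0]],
])

```text
time_s: 17.45
tool_pos: [0.5251, -0.1375, 0.1535]
tool_rot: [-90.0, -0.1, -49.0]
force: [0.5, -0.2, 0.6]
grip_width: 0.0139
```

```bash
python3 tq.py|tail -1
```

```text
SUM yaw -49.02 turned 21.07 Tz 0.106 eff7 0.306
```

>>> carry_out([
  [[0, 0, 0], [0, 2, 0]],
])

```text
time_s: 17.55
tool_pos: [0.5251, -0.1375, 0.1536]
tool_rot: [-90.0, -0.1, -51.0]
force: [0.3, -0.2, 0.0]
grip_width: 0.0135
```

```bash
python3 tq.py|tail -1; python3 look.py t1
```

```text
SUM yaw -51.02 turned 23.07 Tz 0.062 eff7 0.306
```

View pics/t1.png

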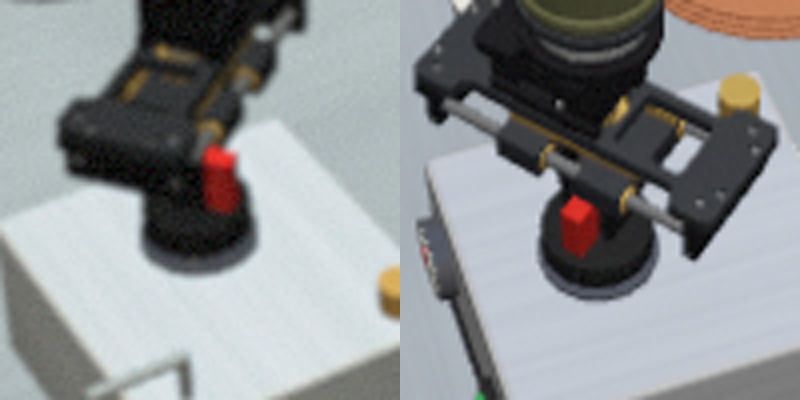

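>>> carry_out([
  [[0, 0, 0], [0, 2, 0]],
])

```text
time_s: 17.75
tool_pos: [0.5251, -0.1376, 0.1535]
tool_rot: [-90.0, -0.0, -52.9]
force: [1.5, -0.2, -1.0]
grip_width: 0.0137
```

```bash
python3 tq.py|tail -1
```

```text
SUM yaw -52.93 turned 24.98 Tz 0.072 eff7 0.492
```

>>> carry_out([
  [[0, 0, 0], [0, 2, 0]],
])

```text
time_s: 17.85
tool_pos: [0.5251, -0.1376, 0.1535]
tool_rot: [-90.0, -0.0, -55.0]
force: [0.8, -0.6, 0.4]
grip_width: 0.0135
```

```bash
python3 tq.py|tail -1
```

```text
SUM yaw -54.97 turned 27.02 Tz 0.016 eff7 0.316
```

>>> carry_out([
  [[0, 0, 0], [0, 2, 0]],
])

```text
time_s: 17.95
tool_pos: [0.5251, -0.1376, 0.1535]
tool_rot: [-90.0, -0.1, -57.0]
force: [1.3, -1.6, -0.4]
grip_width: 0.0135
```

```bash
python3 tq.py
```

```text
t 17.95 pos [ 0.5251 -0.1376  0.1535] rot [-8.997e+01 -5.000e-02 -5.697e+01] F [ 1.3 -1.6 -0.4] Tq [-0.248 -0.028  0.125] w 0.0135 q [-14.   8.  28. 105.  -4.  68. -41.]
shift [-0.1  0.   0. ] rows 1 each [-0.08  0.01  0.03] | rv [-0.03  0.    0.05] yaw -56.97 dy 0.0
SUM yaw -56.97 turned 29.02 Tz 0.125 eff7 0.306
```

>>> carry_out([
  [[0, 0, 0], [0, 2, 0]],
])

```text
time_s: 18.05
tool_pos: [0.5251, -0.1376, 0.1536]
tool_rot: [-90.0, -0.1, -59.0]
force: [0.5, -1.7, 0.3]
grip_width: 0.0136
```

```bash
python3 tq.py|tail -1
```

```text
SUM yaw -58.97 turned 31.02 Tz 0.112 eff7 0.306
```

>>> carry_out([
  [[0, 0, 0], [0, 2, 0]],
])

```text
time_s: 18.15
tool_pos: [0.5251, -0.1376, 0.1536]
tool_rot: [-90.0, -0.1, -61.0]
force: [0.4, -1.0, -1.1]
grip_width: 0.0138
```

```bash
python3 tq.py|tail -1
```

```text
SUM yaw -60.98 turned 33.03 Tz 0.044 eff7 0.306
```

>>> carry_out([
  [[0, 0, 0], [0, 2, 0]],
])

```text
time_s: 18.25
tool_pos: [0.5251, -0.1377, 0.1536]
tool_rot: [-90.0, -0.1, -63.0]
force: [0.4, -0.6, -0.1]
grip_width: 0.0137
```

```bash
python3 tq.py|tail -1
```

```text
SUM yaw -62.97 turned 35.02 Tz 0.077 eff7 0.306
```

>>> carry_out([
  [[0, 0, 0], [0, 2, 0]],
])

```text
time_s: 18.35
tool_pos: [0.5252, -0.1377, 0.1536]
tool_rot: [-90.0, -0.1, -65.0]
force: [0.5, -2.1, -0.6]
grip_width: 0.0135
```

```bash
python3 tq.py
```

```text
t 18.35 pos [ 0.5252 -0.1377  0.1536] rot [-8.996e+01 -6.000e-02 -6.498e+01] F [ 0.5 -2.1 -0.6] Tq [-0.271 -0.041  0.084] w 0.0135 q [-14.   8.  29. 105.  -4.  68. -49.]
shift [-0.1  0.1  0. ] rows 1 each [-0.09  0.07  0.02] | rv [-0.04  0.    0.06] yaw -64.98 dy 0.0
SUM yaw -64.98 turned 37.03 Tz 0.084 eff7 0.306
```

>>> carry_out([
  [[0, 0, 0], [0, 2, 0]],
])

```text
time_s: 18.45
tool_pos: [0.5251, -0.1377, 0.1535]
tool_rot: [-90.0, -0.1, -67.0]
force: [1.7, -0.5, -0.3]
grip_width: 0.0137
```

```bash
python3 tq.py|tail -1
```

```text
SUM yaw -66.97 turned 39.02 Tz 0.103 eff7 0.306
```

>>> carry_out([
  [[0, 0, 0], [0, 2, 0]],
])

```text
time_s: 18.55
tool_pos: [0.5252, -0.1377, 0.1536]
tool_rot: [-90.0, -0.1, -69.0]
force: [1.0, -0.6, 0.4]
grip_width: 0.0139
```

```bash
python3 tq.py|tail -1
```

```text
SUM yaw -68.98 turned 41.03 Tz 0.034 eff7 0.306
```

>>> carry_out([
  [[0, 0, 0], [0, 2, 0]],
])

```text
time_s: 18.65
tool_pos: [0.5252, -0.1378, 0.1536]
tool_rot: [-90.0, -0.1, -71.0]
force: [0.9, -0.9, -0.4]
grip_width: 0.0136
```

```bash
python3 tq.py|tail -1
```

```text
SUM yaw -70.98 turned 43.03 Tz 0.048 eff7 0.306
```

>>> carry_out([
  [[0, 0, 0], [0, 2, 0]],
])

```text
time_s: 18.75
tool_pos: [0.5252, -0.1378, 0.1536]
tool_rot: [-89.9, -0.1, -73.0]
force: [1.0, -0.4, -0.4]
grip_width: 0.0137
```

```bash
python3 tq.py
```

```text
t 18.75 pos [ 0.5252 -0.1378  0.1536] rot [-8.995e+01 -6.000e-02 -7.298e+01] F [ 1.  -0.4 -0.4] Tq [-0.334 -0.055  0.016] w 0.0137 q [-15.   8.  29. 105.  -4.  68. -57.]
shift [-0.1  0.1  0. ] rows 1 each [-0.07  0.05  0.02] | rv [-0.05  0.    0.06] yaw -72.98 dy 0.0
SUM yaw -72.98 turned 45.03 Tz 0.016 eff7 0.306
```

>>> carry_out([
  [[0, 0, 0], [0, 2, 0]],
])

```text
time_s: 18.85
tool_pos: [0.5252, -0.1378, 0.1536]
tool_rot: [-89.9, -0.1, -75.0]
force: [1.3, -0.8, -0.4]
grip_width: 0.0137
```

```bash
python3 tq.py|tail -1
```

```text
SUM yaw -74.98 turned 47.03 Tz 0.118 eff7 0.306
```

>>> carry_out([
  [[0, 0, 0], [0, 2, 0]],
])

```text
time_s: 18.95
tool_pos: [0.5252, -0.1378, 0.1536]
tool_rot: [-89.9, -0.1, -77.0]
force: [1.5, -2.0, -1.0]
grip_width: 0.0138
```

```bash
python3 tq.py|tail -1
```

```text
SUM yaw -76.98 turned 49.03 Tz 0.005 eff7 0.306
```

>>> carry_out([
  [[0, 0, 0], [0, 2, 0]],
])

```text
time_s: 19.05
tool_pos: [0.5252, -0.1378, 0.1536]
tool_rot: [-89.9, -0.1, -79.0]
force: [-0.2, -0.3, 0.1]
grip_width: 0.0138
```

```bash
python3 tq.py|tail -1
```

```text
SUM yaw -78.98 turned 51.03 Tz 0.05 eff7 0.306
```

>>> carry_out([
  [[0, 0, 0], [0, 2, 0]],
])

```text
time_s: 19.15
tool_pos: [0.5252, -0.1379, 0.1536]
tool_rot: [-89.9, -0.1, -81.0]
force: [1.1, -0.4, -0.4]
grip_width: 0.0138
```

```bash
python3 tq.py
```

```text
t 19.15 pos [ 0.5252 -0.1379  0.1536] rot [-8.994e+01 -6.000e-02 -8.098e+01] F [ 1.1 -0.4 -0.4] Tq [-0.3   -0.026  0.07 ] w 0.0138 q [-15.   8.  30. 105.  -4.  68. -65.]
shift [-0.1  0.1  0. ] rows 1 each [-0.09  0.06  0.02] | rv [-0.06  0.    0.06] yaw -80.98 dy 0.0
SUM yaw -80.98 turned 53.03 Tz 0.07 eff7 0.306
```

>>> carry_out([
  [[0, 0, 0], [0, 2, 0]],
])

```text
time_s: 19.25
tool_pos: [0.5252, -0.1379, 0.1536]
tool_rot: [-89.9, -0.1, -83.0]
force: [1.0, -1.1, -1.5]
grip_width: 0.0135
```

```bash
python3 tq.py|tail -1
```

```text
SUM yaw -82.99 turned 55.04 Tz 0.044 eff7 0.306
```

>>> carry_out([
  [[0, 0, 0], [0, 2, 0]],
])

```text
time_s: 19.35
tool_pos: [0.5252, -0.1379, 0.1535]
tool_rot: [-89.9, -0.1, -85.0]
force: [0.7, -1.2, -1.2]
grip_width: 0.0139
```

```bash
python3 tq.py|tail -1
```

```text
SUM yaw -84.98 turned 57.03 Tz 0.008 eff7 0.306
```

>>> carry_out([
  [[0, 0, 0], [0, 2, 0]],
])

```text
time_s: 19.45
tool_pos: [0.5252, -0.138, 0.1536]
tool_rot: [-89.9, -0.1, -87.0]
force: [0.8, -1.7, -0.5]
grip_width: 0.0138
```

```bash
python3 tq.py|tail -1
```

```text
SUM yaw -86.99 turned 59.04 Tz 0.075 eff7 0.306
```

>>> carry_out([
  [[0, 0, 0], [0, 2, 0]],
])

```text
time_s: 19.55
tool_pos: [0.5252, -0.138, 0.1536]
tool_rot: [-89.9, -0.1, -89.0]
force: [1.2, -1.6, -0.7]
grip_width: 0.0138
```

```bash
python3 tq.py
```

```text
t 19.55 pos [ 0.5252 -0.138   0.1536] rot [-8.993e+01 -5.000e-02 -8.899e+01] F [ 1.2 -1.6 -0.7] Tq [-0.385 -0.042  0.083] w 0.0138 q [-16.   8.  31. 105.  -5.  68. -73.]
shift [-0.1  0.1  0. ] rows 1 each [-0.08  0.06  0.05] | rv [-0.07  0.    0.05] yaw -88.99 dy 0.0
SUM yaw -88.99 turned 61.04 Tz 0.083 eff7 0.306
```

>>> carry_out([
  [[0, 0, 0], [0, 2, 0]],
])

```text
time_s: 19.65
tool_pos: [0.5251, -0.138, 0.1536]
tool_rot: [-89.9, -0.1, -91.0]
force: [1.7, -1.2, -0.1]
grip_width: 0.0139
```

```bash
python3 tq.py|tail -1
```

```text
SUM yaw -90.99 turned 63.04 Tz 0.085 eff7 0.306
```

>>> carry_out([
  [[0, 0, 0], [0, 2, 0]],
])

```text
time_s: 19.75
tool_pos: [0.5252, -0.138, 0.1536]
tool_rot: [-89.9, -0.1, -93.0]
force: [1.5, -1.9, -0.7]
grip_width: 0.014
```

```bash
python3 tq.py|tail -1
```

```text
SUM yaw -92.98 turned 65.03 Tz 0.043 eff7 0.306
```

>>> carry_out([
  [[0, 0, 0], [0, 2, 0]],
])

```text
time_s: 19.85
tool_pos: [0.5252, -0.138, 0.1536]
tool_rot: [-89.9, -0.1, -95.0]
force: [1.2, -1.6, 0.1]
grip_width: 0.0135
```

```bash
python3 tq.py; python3 look.py t2
```

```text
t 19.85 pos [ 0.5252 -0.138   0.1536] rot [-8.993e+01 -5.000e-02 -9.499e+01] F [ 1.2 -1.6  0.1] Tq [-0.353 -0.042  0.03 ] w 0.0135 q [-17.   8.  31. 105.  -5.  68. -79.]
shift [-0.1  0.1  0. ] rows 1 each [-0.08  0.08  0.03] | rv [-0.07  0.    0.05] yaw -94.99 dy 0.0
SUM yaw -94.99 turned 67.04 Tz 0.03 eff7 0.306
```

View pics/t2.png

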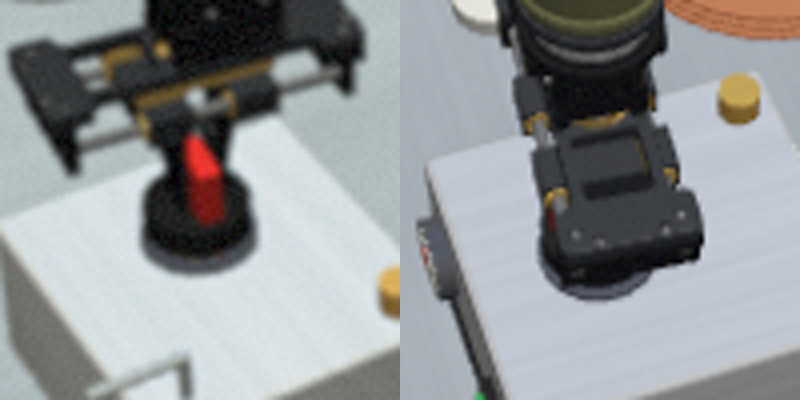

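>>> carry_out([
  [[0, 0, 0], [0, 2, 0]],
])

```text
time_s: 20.05
tool_pos: [0.5251, -0.1381, 0.1536]
tool_rot: [-89.9, -0.1, -96.9]
force: [1.2, -2.6, -1.1]
grip_width: 0.0137
```

```bash
python3 tq.py|tail -1
```

```text
SUM yaw -96.9 turned 68.95 Tz 0.262 eff7 0.333
```

>>> carry_out([
  [[0, 0, 0], [0, 2, 0]],
])

```text
time_s: 20.15
tool_pos: [0.5251, -0.1381, 0.1535]
tool_rot: [-89.9, -0.1, -98.9]
force: [0.0, -2.0, -0.9]
grip_width: 0.0136
```

```bash
python3 tq.py|tail -1
```

```text
SUM yaw -98.91 turned 70.96 Tz 0.389 eff7 -0.018
```

>>> carry_out([
  [[0, 0, 0], [0, 1, 0]],
])

```text
time_s: 20.25
tool_pos: [0.5251, -0.1381, 0.1536]
tool_rot: [-89.9, -0.1, -99.9]
force: [1.9, -2.3, 0.6]
grip_width: 0.0134
```

```bash
python3 tq.py|tail -1
```

```text
SUM yaw -99.92 turned 71.97 Tz 0.269 eff7 -0.232
```

>>> carry_out([
  [[0, 0, 0], [0, 1, 0]],
])

```text
time_s: 20.35
tool_pos: [0.5251, -0.1381, 0.1536]
tool_rot: [-89.9, -0.1, -100.9]
force: [1.7, -2.6, 0.8]
grip_width: 0.0136
```

```bash
python3 tq.py|tail -1
```

```text
SUM yaw -100.95 turned 73.0 Tz 0.251 eff7 -0.073
```

>>> carry_out([
  [[0, 0, 0], [0, 1, 0]],
])

```text
time_s: 20.45
tool_pos: [0.5251, -0.138, 0.1536]
tool_rot: [-89.9, -0.0, -102.0]
force: [3.2, -3.6, 0.0]
grip_width: 0.014
```

```bash
python3 tq.py
```

```text
t 20.45 pos [ 0.5251 -0.138   0.1536] rot [-8.993e+01 -4.000e-02 -1.020e+02] F [ 3.2 -3.6  0. ] Tq [-0.888 -0.244  0.197] w 0.014 q [-17.   8.  32. 105.  -5.  68. -86.]
shift [-0.   0.1  0.1] rows 1 each [-0.01  0.07  0.1 ] | rv [-0.07  0.    0.04] yaw -102.0 dy 0.0
SUM yaw -102.0 turned 74.05 Tz 0.197 eff7 -0.013
```

>>> carry_out([
  [[0, 0, 0], [0, 1, 0]],
])

```text
time_s: 20.55
tool_pos: [0.525, -0.138, 0.1536]
tool_rot: [-89.9, -0.0, -103.0]
force: [1.5, -4.6, -0.3]
grip_width: 0.0139
```

```bash
python3 tq.py|tail -1
```

```text
SUM yaw -103.02 turned 75.07 Tz 0.151 eff7 0.024
```

>>> carry_out([
  [[0, 0, 0], [0, 1, 0]],
])

```text
time_s: 20.65
tool_pos: [0.525, -0.138, 0.1536]
tool_rot: [-89.9, -0.0, -104.0]
force: [2.0, -4.8, 0.5]
grip_width: 0.0133
```

```bash
python3 tq.py|tail -1
```

```text
SUM yaw -104.04 turned 76.09 Tz 0.089 eff7 0.055
```

>>> carry_out([
  [[0, 0, 0], [0, 1, 0]],
])

```text
time_s: 20.75
tool_pos: [0.525, -0.138, 0.1536]
tool_rot: [-89.9, -0.0, -105.1]
force: [1.8, -4.9, -0.1]
grip_width: 0.0136
```

```bash
python3 tq.py|tail -1
```

```text
SUM yaw -105.06 turned 77.11 Tz 0.085 eff7 0.09
```

>>> carry_out([
  [[0, 0, 0], [0, 1, 0]],
])

```text
time_s: 20.85
tool_pos: [0.525, -0.138, 0.1536]
tool_rot: [-89.9, -0.0, -106.1]
force: [2.2, -4.8, -0.2]
grip_width: 0.0138
```

```bash
python3 tq.py
```

```text
t 20.85 pos [ 0.525  -0.138   0.1536] rot [-8.9940e+01 -2.0000e-02 -1.0606e+02] F [ 2.2 -4.8 -0.2] Tq [-1.136 -0.32   0.072] w 0.0138 q [-17.   8.  32. 105.  -5.  68. -90.]
shift [0.1 0.1 0.2] rows 1 each [0.08 0.09 0.21] | rv [-0.06  0.    0.02] yaw -106.06 dy 0.0
SUM yaw -106.06 turned 78.11 Tz 0.072 eff7 0.119
```

>>> carry_out([
  [[0.3, 0, 0.3], [0, 1, 0]],
])

```text
time_s: 20.95
tool_pos: [0.5249, -0.1379, 0.1535]
tool_rot: [-90.0, 0.0, -107.1]
force: [2.0, -3.3, 2.4]
grip_width: 0.0137
```

```bash
python3 tq.py
```

```text
t 20.95 pos [ 0.5249 -0.1379  0.1535] rot [-8.9990e+01  1.0000e-02 -1.0706e+02] F [ 2.  -3.3  2.4] Tq [-0.953 -0.123  0.099] w 0.0137 q [-17.   8.  32. 105.  -5.  68. -91.]
shift [0.1 0.  0.3] rows 1 each [0.12 0.01 0.28] | rv [-0.01 -0.   -0.01] yaw -107.06 dy 0.0
SUM yaw -107.06 turned 79.11 Tz 0.099 eff7 0.116
```

>>> carry_out([
  [[0, 0, 0], [0, 1, 0]],
])

```text
time_s: 21.05
tool_pos: [0.5249, -0.138, 0.1535]
tool_rot: [-90.0, -0.0, -108.0]
force: [1.9, -4.7, 1.7]
grip_width: 0.0135
```

```bash
python3 tq.py
```

```text
t 21.05 pos [ 0.5249 -0.138   0.1535] rot [-9.0000e+01 -1.0000e-02 -1.0805e+02] F [ 1.9 -4.7  1.7] Tq [-1.07  -0.127  0.102] w 0.0135 q [-17.   8.  32. 105.  -5.  68. -92.]
shift [0.  0.  0.3] rows 1 each [0.03 0.04 0.34] | rv [ 0.   -0.    0.01] yaw -108.05 dy 0.0
SUM yaw -108.05 turned 80.1 Tz 0.102 eff7 0.081
```

>>> carry_out([
  [[0.2, 0, 0.3], [0, 1, 0]],
])

```text
time_s: 21.15
tool_pos: [0.5249, -0.1381, 0.1535]
tool_rot: [-90.0, -0.0, -109.0]
force: [-0.2, -3.9, 3.4]
grip_width: 0.0139
```

```bash
python3 tq.py|grep -v shift
```

```text
t 21.15 pos [ 0.5249 -0.1381  0.1535] rot [ -90.03   -0.   -109.02] F [-0.2 -3.9  3.4] Tq [-0.942  0.207  0.262] w 0.0139 q [-18.   8.  32. 105.  -5.  68. -93.]
SUM yaw -109.02 turned 81.07 Tz 0.262 eff7 -0.088
```

>>> carry_out([
  [[0, 0, 0], [0, 1, 0]],
])

```text
time_s: 21.25
tool_pos: [0.5249, -0.1381, 0.1535]
tool_rot: [-90.0, -0.0, -110.0]
force: [-0.1, -4.4, 2.8]
grip_width: 0.0136
```

```bash
python3 tq.py|grep -v shift
```

```text
t 21.25 pos [ 0.5249 -0.1381  0.1535] rot [-9.003e+01 -1.000e-02 -1.100e+02] F [-0.1 -4.4  2.8] Tq [-1.035  0.258  0.434] w 0.0136 q [-18.   9.  32. 105.  -5.  68. -94.]
SUM yaw -110.0 turned 82.05 Tz 0.434 eff7 -0.229
```

>>> carry_out([
  [[0, 0, 0], [0, 1, 0]],
])

```text
time_s: 21.35
tool_pos: [0.5249, -0.1381, 0.1535]
tool_rot: [-90.0, -0.0, -111.0]
force: [-0.1, -3.7, 3.2]
grip_width: 0.0135
```

```bash
python3 tq.py
```

```text
t 21.35 pos [ 0.5249 -0.1381  0.1535] rot [-9.0020e+01 -1.0000e-02 -1.1101e+02] F [-0.1 -3.7  3.2] Tq [-1.052  0.283  0.458] w 0.0135 q [-18.   9.  32. 105.  -5.  68. -95.]
shift [-0.   0.   0.2] rows 1 each [-0.02  0.    0.24] | rv [ 0.02 -0.    0.01] yaw -111.01 dy 0.0
SUM yaw -111.01 turned 83.06 Tz 0.458 eff7 -0.203
```

>>> carry_out([
  [[0, 0, 0], [0, 1, 0]],
])

```text
time_s: 21.45
tool_pos: [0.5249, -0.1381, 0.1535]
tool_rot: [-90.0, -0.0, -112.0]
force: [-0.6, -3.9, 5.0]
grip_width: 0.0137
```

```bash
python3 tq.py|tail -1
```

```text
SUM yaw -112.02 turned 84.07 Tz 0.376 eff7 -0.141
```

>>> carry_out([
  [[0, 0, 0], [0, 1, 0]],
])

```text
time_s: 21.55
tool_pos: [0.5249, -0.1381, 0.1535]
tool_rot: [-90.0, -0.0, -113.0]
force: [-1.5, -3.9, 5.2]
grip_width: 0.0139
```

```bash
python3 tq.py|tail -1
```

```text
SUM yaw -113.03 turned 85.08 Tz 0.267 eff7 -0.118
```

>>> carry_out([
  [[0, 0, 0], [0, 1, 0]],
])

```text
time_s: 21.65
tool_pos: [0.5249, -0.1381, 0.1535]
tool_rot: [-90.0, 0.0, -114.0]
force: [-0.2, -3.5, 4.9]
grip_width: 0.0136
```

```bash
python3 tq.py|tail -1
```

```text
SUM yaw -114.05 turned 86.1 Tz 0.308 eff7 -0.074
```

>>> carry_out([
  [[0, 0, 0], [0, 1, 0]],
])

```text
time_s: 21.75
tool_pos: [0.5249, -0.1381, 0.1535]
tool_rot: [-90.0, -0.0, -115.1]
force: [-2.0, -4.7, 5.4]
grip_width: 0.0139
```

```bash
python3 tq.py
```

```text
t 21.75 pos [ 0.5249 -0.1381  0.1535] rot [ -90.02   -0.   -115.05] F [-2.  -4.7  5.4] Tq [-1.006  0.576  0.185] w 0.0139 q [-18.   9.  33. 105.  -5.  68. -99.]
shift [ 0.  -0.   0.2] rows 1 each [ 0.01 -0.01  0.22] | rv [ 0.02 -0.    0.  ] yaw -115.05 dy 0.0
SUM yaw -115.05 turned 87.1 Tz 0.185 eff7 -0.036
```

>>> carry_out([
  [[0, -0.1, 0], [0, 1, 0]],
])

```text
time_s: 21.85
tool_pos: [0.5249, -0.1381, 0.1535]
tool_rot: [-90.0, 0.0, -116.1]
force: [-2.0, -4.7, 5.0]
grip_width: 0.0137
```

```bash
python3 tq.py|tail -1
```

```text
SUM yaw -116.06 turned 88.11 Tz 0.152 eff7 0.016
```

>>> carry_out([
  [[0, 0, 0], [0, 1, 0]],
])

```text
time_s: 21.95
tool_pos: [0.5249, -0.138, 0.1535]
tool_rot: [-90.0, 0.0, -117.1]
force: [-2.3, -4.0, 5.1]
grip_width: 0.0137
```

```bash
python3 tq.py|tail -1
```

```text
SUM yaw -117.05 turned 89.1 Tz 0.098 eff7 0.044
```

>>> carry_out([
  [[0, 0, 0], [0, 1, 0]],
])

```text
time_s: 22.05
tool_pos: [0.525, -0.138, 0.1535]
tool_rot: [-90.0, 0.0, -118.1]
force: [-1.4, -3.9, 5.3]
grip_width: 0.0139
```

```bash
python3 tq.py
```

```text
t 22.05 pos [ 0.525  -0.138   0.1535] rot [ -90.02    0.   -118.06] F [-1.4 -3.9  5.3] Tq [-1.025  0.645  0.095] w 0.0139 q [ -18.    9.   33.  105.   -5.   68. -102.]
shift [ 0.1 -0.   0.2] rows 1 each [ 0.1  -0.03  0.24] | rv [ 0.02  0.   -0.  ] yaw -118.06 dy 0.0
SUM yaw -118.06 turned 90.11 Tz 0.095 eff7 0.084
```

>>> carry_out([
  [[0, 0, 0], [0, 1, 0]],
])

```text
time_s: 22.15
tool_pos: [0.5251, -0.1379, 0.1535]
tool_rot: [-90.0, 0.0, -119.1]
force: [-1.4, -4.0, 4.0]
grip_width: 0.0136
```

```bash
python3 tq.py|tail -1
```

```text
SUM yaw -119.05 turned 91.1 Tz 0.191 eff7 0.051
```

>>> carry_out([
  [[0, 0, 0], [0, 0, 0]],
  [[0, 0, 0], [0, 0, 0]],
  [[0, 0, 0], [0, 0, 0]],
  [[0, 0, 0], [0, 0, 0]],
  [[0, 0, 0], [0, 0, 0]],
], jaw=0.5)

```text
time_s: 22.65
tool_pos: [0.5251, -0.1374, 0.1532]
tool_rot: [-90.0, 0.0, -118.9]
force: [0.0, -0.2, 0.1]
grip_width: 0.0412
```

```bash
python3 tq.py; python3 look.py r1
```

```text
t 22.65 pos [ 0.5251 -0.1374  0.1532] rot [-9.0030e+01  2.0000e-02 -1.1893e+02] F [ 0.  -0.2  0.1] Tq [-0.013  0.174 -0.061] w 0.0412 q [ -18.    9.   33.  105.   -5.   68. -103.]
shift [ 0.7 -0.3  0.4] rows 1 each [ 0.71 -0.32  0.39] | rv [ 0.03  0.   -0.02] yaw -118.93 dy -0.0
SUM yaw -118.93 turned 90.98 Tz -0.061 eff7 0.0
```

View pics/r1.png

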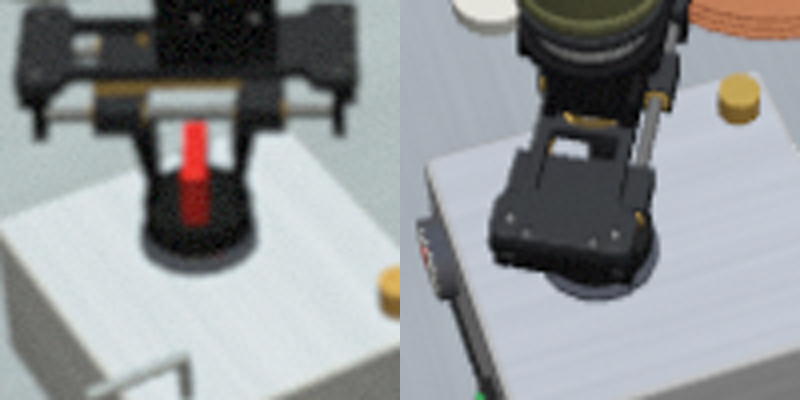

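Released cleanly, force is zero. Withdraw straight up.

>>> carry_out([
  [[0, -5, 0], [0, 0, 0]],
  [[0, -15, 0], [0, 0, 0]],
  [[0, -30, 0], [0, 0, 0]],
  [[0, -35, 0], [0, 0, 0]],
  [[0, -35, 0], [0, 0, 0]],
  [[0, 0, -40], [0, 0, 0]],
  [[0, 0, -40], [0, 0, 0]],
  [[0, 0, 0], [0, 0, 0]],
  [[0, 0, 0], [0, 0, 0]],
])

```text
time_s: 23.65
tool_pos: [0.4554, -0.0992, 0.275]
tool_rot: [-89.9, 0.1, -118.9]
force: [0.6, 0.2, -0.3]
grip_width: 0.0439
```

Run:
```python
from h import *
from look import look
o=env.get_obs();im=env.read_camera('wrist');cv2.imwrite('pics/w6.png',im[:,:,::-1]);np.save('w6.npy',np.r_[o['tool_pos'],o['tool_rot']])
look('r2')
print(np.round(proj(cam('wrist',o),[[.5245,-.1379,.187],[.5245,-.1379,.15]])))
```

```text
[[312. 133.]
 [312. 135.]]
```

View pics/w6.png

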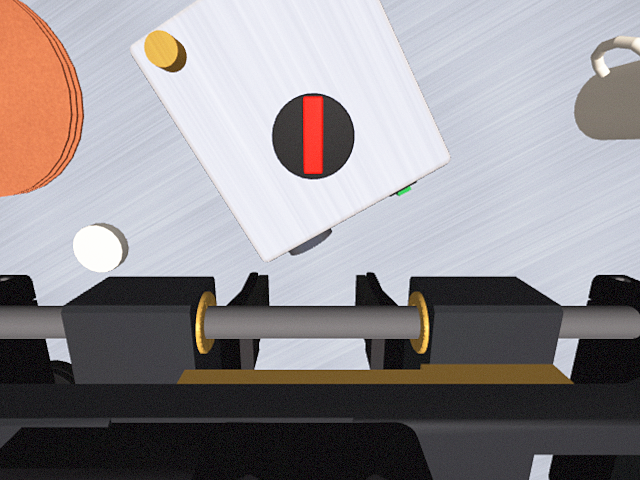

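View pics/r2.png

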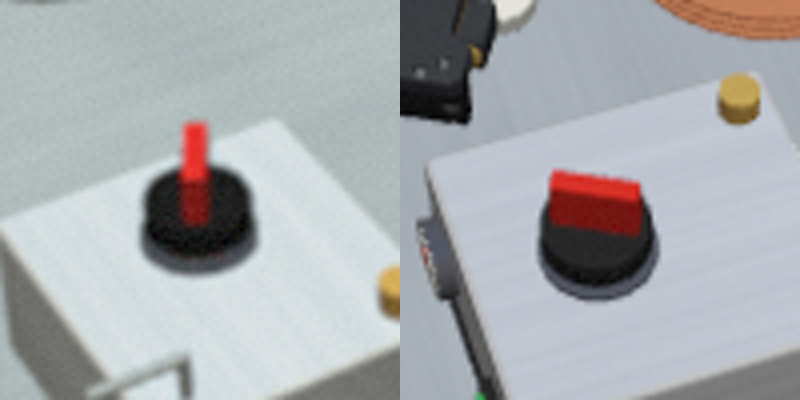

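Run:
```python
from h import *
C=cam('scene')
im0=cv2.imread('pics/scene0.png');im1=env.read_camera('scene')[:,:,::-1].copy();cv2.imwrite('pics/scene9.png',im1)
for im in(im0,im1):
    f=im[240:275,240:295].astype(int);m=f[...,2]-np.maximum(f[...,1],f[...,0])
    if im is im1: m[:12]=0
    m=m.astype(float);w=np.where((m>18)&(f[...,0]>f[...,1]-25),m,0)
    ys,xs=np.nonzero(w);print(len(xs),[(x+240,y+240,int(w[y,x]),tuple(f[y,x])) for y,x in zip(ys,xs)][:14])
    if len(xs):
        c=(np.average(xs+240,weights=w[ys,xs]),np.average(ys+240,weights=w[ys,xs]))
        for z in(.125,.128):
            p=onz(C,c,z)[0];d=p[:2]-[.5245,-.1379];print(c,z,np.linalg.norm(d),np.degrees(np.arctan2(d[1],d[0])))
for r in(.0285,.031):
  print([tuple(np.round(proj(C,[.5245+r*np.cos(a),-.1379+r*np.sin(a),.127])[0],1)) for a in np.radians([90,70,50,30,10,-10])])
```

```text
12 [(np.int64(262), np.int64(248), 22, (np.int64(63), np.int64(86), np.int64(108))), (np.int64(271), np.int64(248), 19, (np.int64(72), np.int64(90), np.int64(109))), (np.int64(275), np.int64(254), 22, (np.int64(93), np.int64(113), np.int64(135))), (np.int64(278), np.int64(255), 35, (np.int64(67), np.int64(69), np.int64(104))), (np.int64(277), np.int64(256), 42, (np.int64(51), np.int64(71), np.int64(113))), (np.int64(278), np.int64(256), 40, (np.int64(66), np.int64(65), np.int64(106))), (np.int64(271), np.int64(257), 19, (np.int64(79), np.int64(102), np.int64(121))), (np.int64(277), np.int64(257), 29, (np.int64(48), np.int64(68), np.int64(97))), (np.int64(278), np.int64(257), 28, (np.int64(69), np.int64(69), np.int64(97))), (np.int64(265), np.int64(258), 20, (np.int64(71), np.int64(93), np.int64(113))), (np.int64(267), np.int64(258), 24, (np.int64(73), np.int64(94), np.int64(118))), (np.int64(257), np.int64(261), 19, (np.int64(60), np.int64(76), np.int64(95)))]
(np.float64(272.7398119122257), np.float64(255.5360501567398)) 0.125 0.01812640052607315 77.56737163782869
(np.float64(272.73
[... 1227 characters left out ...]
p.float64(265.44109136006614), np.float64(253.59859446052087)) 0.125 0.01279285388500746 152.18376825579463
(np.float64(265.44109136006614), np.float64(253.59859446052087)) 0.128 0.009295565202719442 151.20178349985457
[(np.float64(275.9), np.float64(252.5)), (np.float64(277.2), np.float64(255.0)), (np.float64(277.1), np.float64(257.7)), (np.float64(275.5), np.float64(260.3)), (np.float64(272.7), np.float64(262.5)), (np.float64(269.0), np.float64(263.9))]
[(np.float64(276.8), np.float64(252.2)), (np.float64(278.3), np.float64(254.9)), (np.float64(278.1), np.float64(257.8)), (np.float64(276.4), np.float64(260.7)), (np.float64(273.4), np.float64(263.0)), (np.float64(269.3), np.float64(264.6))]
```

```bash
python3 -c "
from cell import env
print(env.sign_off())"
```

```text
the job is handed in; nothing more can be done
None
```

I put the black cap with the red wing grip back on the boiler neck and turned it clockwise through two clicks. I then let go, withdrew the gripper and handed the job in at about 24 s.

- **Right cap:** I took the smaller of the two black caps with red wings, pinched it across the wing and carried it over. The other objects were not touched.
- **Seating:** It went down with about 1 N or less, and the tool height put the cap's rim about 12 mm below the slot mouth, which is fully home.
- **Tightening:** Neck and drive turned freely to about 68° of cap rotation, including the blade's play in the slot. The torque then peaked and dropped twice, at about 71° and 83°.
- **Stopping point:** I stopped at 91°, as the torque was just starting to rise again and before any third peak. Side force reached about 5 N and downward force about 5 N while turning.

**Last checks:**
- After release the force read zero. The pictures show the cap level and seated, with its wing still at the angle where I let go.
- The red rib in the scene camera suggests the neck turned roughly 59°. That leaves about 24–26° of slip, which agrees with two clicks (24°). It is a rough estimate, good to about 3°, because the rib is only a few pixels wide and I read its final position by eye; the automatic detection of it failed.
- The reported wrist camera calibration shifted by about 1.5 mm between poses. I got round this by measuring the neck from two directions and combining the results.

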